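Lay a culture flask down on its broad face in the tray

ROBOT

A 6-joint arm with a two-finger parallel gripper is mounted at the origin on the work surface. World frame = base frame: x ahead of the robot, y to its left, z up, the work surface at z = 0. Lengths are in mm, angles in rad, forces in N, time in s.
With the tool pointing down it reaches from about 275 to 1000 mm from the base axis. Payload 8.4 kg.
Tool frame: the origin (TCP) lies midway between the tips of the shut fingers; the grasp point (between the pads) lies 19 mm behind it; y points along the fingers, z is the direction in which the jaws open and shut, and the axes are right-handed (so a half turn about y gives the same grasp; the last joint's range is limited). The gripper opens to 85 mm and grips with 20 to 120 N. Pads are 22 mm wide; open, the fingers measure 114 mm over their backs; the gripper's body (76 mm by 85 mm) begins 54 mm behind the grasp point. The pads swing forward as they close: fully open they stand 13 mm farther back than shut.
Start: joints at [-1.222, 0.353, 1.633, -0, 1.155, -0.002], TCP at [214.779, -586.939, 231.281] pointing down, gripper open.
Joint ranges: [-2.63, 2.63], [-0.92, 2.1], [0.06, 2.66], [-1.3, 4.44], [0, 2.69], [-3.02, 3.02]. Speed limits (rad/s): [2.22, 2.22, 2.79, 3.14, 3.14, 3.14].

INTERFACE

Orientations are given as [roll, pitch, yaw] about the fixed x, y, z axes, in that order (R = Rz(yaw) Ry(pitch) Rx(roll)).
In Python, from rig import r, imaging gives the robot as it stands. The module is installed in compiled form; this text tells all that it offers.
- The arm moves only by the tool send_rows, never from a script. Its argument "series" is a list of rows, each a list of 6 numbers: the shift along the tool's x, y, z in m, then the turn, a rotation vector about the tool's x, y, z in degrees. In form: [[dx, dy, dz, ax, ay, az], ...]. A call has 1 to 8 rows; each row shifts and turns the commanded pose from where the row before left it, along the tool's axes as they then stand; what a row does not reach is not made up. A row lasts 1/10 s, in which the tool goes at most 50 mm and 8.59 degrees, less where a joint would pass 70% of its speed; a pose out of reach is approached as far as the arm can. A call is refused whole if a number of a shift passes 0.05 or a number of a turn 8.59, either way. A call with a gripper value outside its range is refused whole. "gripper" is the opening, from 0 (shut) to 1 (fully open), set as the call begins (left out, the last holds). The fingers move at their own pace and stop on an object; "squeeze" is the grip in N (left out, the last holds). Time passes only in rows, so rows that do not move let the fingers close. It gives the time, the measured TCP pose, the force and the opening at its end, in the units of the state.
- r.sense(): the state, without advancing time (a new reading comes with each control period).
- imaging.grab_frame(name): name is "scene" or "side" or "wrist"; returns a dict with "frame" (384x512x3 uint8, red, green, blue), "depth" (384x512 float32, mm along the optical axis (not along the pixel's ray), 0 where there is no reading), "intrinsics" (3x3 intrinsics, pixels), "origin" and "rotation" of the camera in the world. Camera axes: x right, y down, z forward; pixel columns grow to the right and rows downward; lengths in mm; the calibration is good to about 2 mm. A picture is of the moment at which its call begins.
- r.sign_off(): hands the job in, once; it reports no verdict.
The state is a dict: "clock": time; "qpos": joint angles; "qvel": joint speeds; "joint_efforts": joint torques, N m; "eef_pos": TCP position; "tcp_rot": TCP orientation; "contact_force": force on the tool from outside, world axes, zero at the start; "wrist_torque": the same for the moment, N m; "opening": opening from 0.0 (shut) to 1.0 (fully open).
Only numpy, scipy, OpenCV 4.12 (cv2) and the standard library are available. Lean on these libraries where they do the work, as an engineer would, in place of code of your own. Each camera call takes 0.05 s, during which the arm holds its last target.

TASK

Tip the standing culture flask (blue cap) over, away from the tray's end wall that it stands next to, and let it down gently onto its broad face without letting it drop. Leave it lying flat with its base pushed up square against that wall, cap pointing away from it. Only push and support it with the fingers: do not grip or squeeze the thin flask, and do not lift it off the tray, and leave the flask lying beside it, the bottle and the tip box as they are.

Things in the scene. Friction and masses are not known exactly. Their poses are not given: they have to be found in the camera images.
- flask: clear culture flask with blue cap, to be laid down. Starts standing on its base, back face 2 to 25 mm from the tray's end wall. Flat box 40 mm thick (its x), 84 wide (its y), straight to 104 mm, shoulders to 124; 155 tall with cap; 0.09 to 0.14 kg. Origin: centre of its base. z: base to cap; x: at the start towards the end wall (within 0.12 rad), and up once it lies as wanted
- flask_cap (a point): centre of the flat end of the blue cap, 155 mm from the base on the flask's axis. The cap is 34 mm in diameter and 25 mm long, the neck below it 26 mm in diameter. Lying flat, the axis is 20 mm above the tray floor and the cap clears the floor by 3 mm
- flask_toe (a point): middle of the base edge on the side away from the end wall, 20 mm from the axis: the flask turns over this edge, which stays on the tray floor. The centre of mass is on the axis, 65 mm up, so the flask overbalances at about 17 degrees (0.3 rad)
- tray: shallow stainless tray, fixed to the bench, 280 mm long (its x) by 320 wide (its y), floor 3 mm thick, walls 4 mm thick, rim 18 mm above the bench (beading to 21). Origin: centre of its underside on the bench; x points at the end wall that serves as the stop, to the robot's left within 0.3 rad
- tray_stop (a point): middle of the inner face of the tray's end wall on the robot's left, at floor level (3 mm above the bench): the stop for the flask's base; axes as the tray's, x pointing into the wall
- neighbour: a like flask with a red cap, loose, already lying on its broad face in the tray beside the standing one (either side, axes about 140 mm apart), base to the end wall; leave it. Origin: on the tray floor under its axis, 20 mm from its base; x points from cap to base, the cap end is 135 mm along -x; top 40 mm above the tray floor
- reagent: amber bottle with a blue cap, 54 mm in diameter, 105 mm tall, loose on the bench beyond the end wall; leave it. Origin: centre of its underside
- tipbox: white pipette-tip box with yellow top, 82 (its x) by 120 (its y) by 61 mm tall, loose on the bench beyond the end wall; leave it. Origin: centre of its underside

How it is judged:
By the outcome, as a careful person would: the job done as asked, in the order asked, and still so for the second after the job is handed in, with the robot touching nothing.
It also fails if it takes over 59 s, if anything falls off the work surface, if the arm or the gripper's body presses on something with over 40 N, if the wrist force passes 120 N, or if a joint passes its speed limit or range.

## Working session

There is one attempt and no reset: what is moved stays moved. The work goes in short steps, Python scripts to look and compute and a tool call to move; the robot and the scene stay as the last step left them, time stands still between calls to the robot, and variables do not carry over. Pictures are saved under pics/ and viewed, and the job is handed in when it is done.

Besides the shell and the picture viewer there is one more tool, called by a JSON object that holds its "fn" and its "kwargs". send_rows: Moves the arm, as the interface text tells. Its arguments: {"type":"object","properties":{"series":{"type":"array","items":{"type":"array","items":{"type":"number"}}},"gripper":{"type":"number"},"squeeze":{"type":"number"}},"required":["series"]}

```bash
ls; mkdir -p pics
python3 - <<'E'
from rig import r, imaging
import cv2,numpy as np
print(r.sense())
for n in ["scene","side","wrist"]:
    g=imaging.grab_frame(n); cv2.imwrite(f"pics/a_{n}.png",g["frame"][:,:,::-1]); np.savez(f"a_{n}.npz",**g)
    print(n,g["intrinsics"].tolist(),g["origin"],g["rotation"].tolist())
E
```

```text
pics
{'clock': 0.0, 'qpos': array([-1.22238949e+00,  3.53665397e-01,  1.63415512e+00,  1.34010307e-05,
        1.15522090e+00, -2.37944975e-03]), 'qvel': array([ 2.71757838e-03, -2.73430296e-04, -1.81460888e-05, -9.12489264e-04,
       -6.95717054e-04, -1.07738891e-03]), 'joint_efforts': array([-9.80195800e-04, -6.05234385e+01, -3.42068446e+01, -5.91985759e-05,
        9.01080522e-03, -4.90585739e-05]), 'eef_pos': array([ 214.61904963, -586.46630153,  230.5419426 ]), 'tcp_rot': array([-1.57224505e+00,  1.56997529e-05, -2.79081179e+00]), 'contact_force': array([ 0.69074543, -0.60965053, -0.67787353]), 'wrist_torque': array([0.00992909, 0.01645801, 0.02737647]), 'opening': 0.9985264882021931}
scene [[408.91445602284347, 0.0, 256.51899816557716], [0.0, 408.91445602284347, 197.14984959764962], [0.0, 0.0, 1.0]] [1025.37260763  -38.57086412  579.72868465] [-2.295337745113718, -0.004310722877697071, 1.1598589505139967]
side [[376.8736578395702, 0.0, 253.32588059629418], [0.0, 376.8736578395702, 188.5597177840568], [0.0, 0.0, 1.0]] [263.17710601 704.9275169  478.90486088] [-2.1089680655225798, 0.01111473082127401, -2.6598129054570987]
wrist [[315.7933823670879, 0.0, 259.41395127369725], [0.0, 315.7933823670879, 195.63230366756272], [0.0, 0.0, 1.0]] [ 294.56444965 -556.05191725  372.83289511] [2.807634422687986, 0.0017547185747228689, -1.2205738135353152]
```

View pics/a_scene.png

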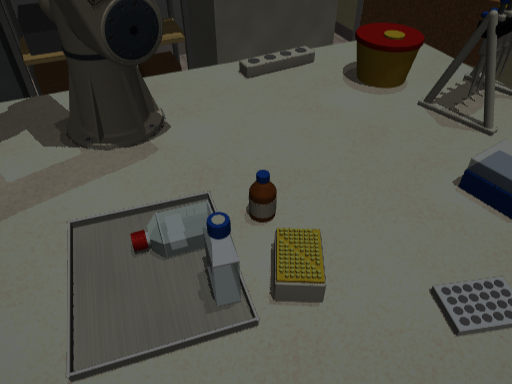

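View pics/a_side.png

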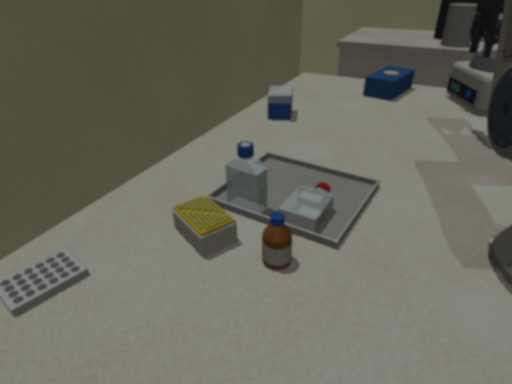

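View pics/a_wrist.png

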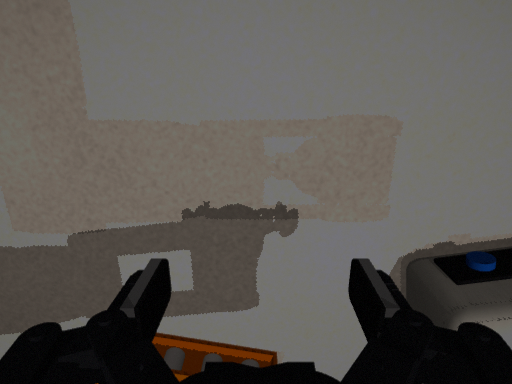

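```bash
cat > h.py <<'E'
import numpy as np,cv2
from scipy.spatial.transform import Rotation as Ro
def R(e): return Ro.from_euler('xyz',e).as_matrix()
def ray(g,u,v):
    K=g["intrinsics"]; return R(g["rotation"])@np.array([(u-K[0,2])/K[0,0],(v-K[1,2])/K[1,1],1.])
def atz(g,u,v,z):
    d=ray(g,u,v);o=g["origin"];return o+d*(z-o[2])/d[2]
def cloud(g):
    K=g["intrinsics"];D=g["depth"];v,u=np.mgrid[:D.shape[0],:D.shape[1]]
    P=np.stack([(u-K[0,2])/K[0,0]*D,(v-K[1,2])/K[1,1]*D,D],-1)
    P=P@R(g["rotation"]).T+g["origin"]; P[D==0]=np.nan; return P
def proj(g,p):
    K=g["intrinsics"];c=(np.atleast_2d(p)-g["origin"])@R(g["rotation"]); return c[:,:2]/c[:,2:]*[K[0,0],K[1,1]]+[K[0,2],K[1,2]]
def crop(g,x0,y0,x1,y1,s,fn):
    im=g["frame"][y0:y1,x0:x1,::-1]; im=cv2.resize(im,None,fx=s,fy=s,interpolation=cv2.INTER_CUBIC)
    for x in range((x0+19)//20*20,x1,20): cv2.line(im,((x-x0)*s,0),((x-x0)*s,6),(0,255,0),1);cv2.putText(im,str(x),((x-x0)*s,16),0,.35,(0,255,0))
    for y in range((y0+19)//20*20,y1,20): cv2.line(im,(0,(y-y0)*s),(6,(y-y0)*s),(0,255,0),1);cv2.putText(im,str(y),(8,(y-y0)*s),0,.35,(0,255,0))
    cv2.imwrite(fn,im)
E
python3 - <<'E'
from h import *
s=np.load("a_scene.npz");crop(s,60,180,260,380,4,"/tmp/x.png")
crop(s,60,185,260,380,3,"pics/b_scene.png")
s=np.load("a_side.npz");crop(s,200,130,390,280,4,"pics/b_side.png")
E
```

```text
(no output)
```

View pics/b_scene.png

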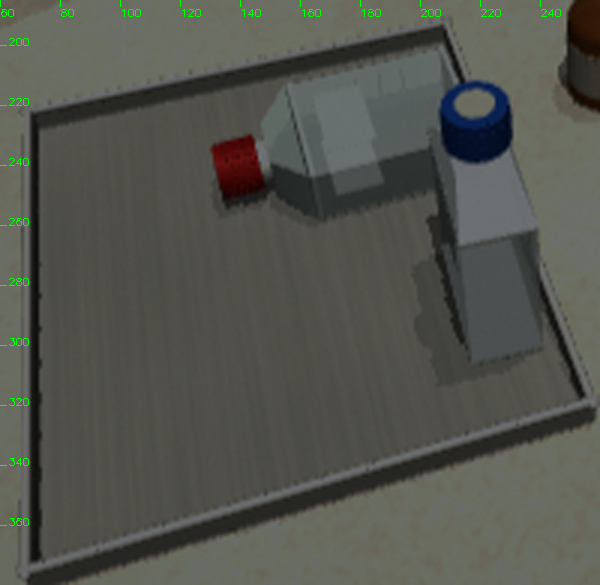

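View pics/b_side.png

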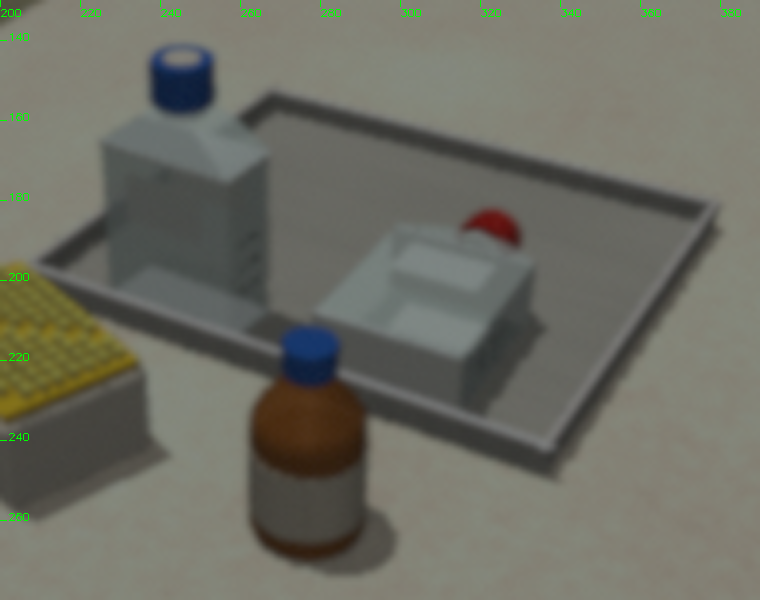

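Run:
```python
from h import *
s=np.load("a_scene.npz");d=np.load("a_side.npz")
print("scene rim corners");
c=[atz(s,*p,21)[:2] for p in [(70,222.3),(209,193.5),(258,319.5),(67.5,376)]]
for p in c: print(p.round(1))
c=np.array(c);e=[c[1]-c[0],c[2]-c[3],c[1]-c[2],c[0]-c[3]]
for v in e: print(np.linalg.norm(v),np.arctan2(v[1],v[0]))
print("centre",c.mean(0))
print("side rim corners")
c=[atz(d,*p,21)[:2] for p in [(208.5,196),(267,153),(379.5,181.5),(336.5,242)]]
for p in c: print(p.round(1))
c=np.array(c);
for v in [c[0]-c[1],c[3]-c[2],c[3]-c[0],c[2]-c[1]]: print(np.linalg.norm(v),np.arctan2(v[1],v[0]))
print("centre",c.mean(0))
print("cap scene top ctr",atz(s,218.5,219.5,158)," side",atz(d,245.5,145,158))
P=cloud(s);Q=cloud(d)
for n,C,pts in [("scene",P,[(218,219),(225,258),(225,285),(235,285),(180,225),(150,340),(263,178),(300,250)]),("side",Q,[(245,145),(235,185),(260,190),(230,170),(300,215),(277,218),(205,215)])]:
    for u,v in pts: print(n,u,v,C[v,u].round(1))
```

```text
scene rim corners
[ 372.9 -142.7]
[398.1 129.5]
[709.3 104.3]
[ 685.5 -171.8]
273.42547883642044 1.4785335305378133
277.05371600566997 1.4847228724861334
312.23259880728875 3.0606265894516116
313.9274599118916 3.0490246992535277
centre [541.43292556 -20.16903887]
side rim corners
[699.9 103.2]
[ 679.1 -162.6]
[ 364.4 -139.1]
[388.9 132.9]
266.61595192310944 1.4927064404812378
273.1017413480616 1.4807370991801228
312.42629737744306 3.0463808947761613
315.6512501438706 3.0670420123935336
centre [533.0984186  -16.44342492]
cap scene top ctr [612.58779402  82.5362238  158.        ]  side [611.05209673  82.13169085 158.        ]
scene 218 219 [613.4  81.6 160.1]
scene 225 258 [647.3  77.5 111.6]
scene 225 285 [654.1  72.3  57. ]
scene 235 285 [656.9  87.7  52.3]
scene 180 225 [487.5  45.5  44.9]
scene 150 340 [667.3 -56.3   5. ]
scene 263 178 [490.9 209.6 105.6]
scene 300 250 [641.3 210.2  63. ]
side 245 145 [610.3  85.6 159.5]
side 235 185 [630.6  98.2  65.8]
side 260 190 [572.6  92.5  65.7]
side 230 170 [644.2  93.8  97.4]
side 300 215 [473.5 110.1  43. ]
side 277 218 [474.4 223.  106.8]
side 205 215 [628.7 218.   61.6]
```

Run:
```python
from h import *
s=np.load("a_scene.npz");d=np.load("a_side.npz")
P=cloud(s).reshape(-1,3);Q=cloud(d).reshape(-1,3)
a=1.483;X=np.array([np.cos(a),np.sin(a)]);Y=np.array([-X[1],X[0]])
for n,C in [("scene",P),("side",Q)]:
    C=C[np.isfinite(C[:,0])]; t=np.c_[C[:,:2]@X,C[:,:2]@Y,C[:,2]]
    cap=C[:,:]; m=(np.hypot(C[:,0]-612,C[:,1]-82)<40)&(C[:,2]>125);print(n,"cap",np.sum(m),t[m].min(0),t[m].max(0), C[m][C[m][:,2]>157].mean(0))
    b=(np.abs(C[:,0]-612)<60)&(np.abs(C[:,1]-82)<45)&(C[:,2]>35)&(C[:,2]<100)
    tb=t[b];print("body",b.sum(),np.percentile(tb,[1,5,50,95,99],axis=0).round(1).tolist())
    # rim points of end wall
    w=(t[:,2]>15)&(t[:,2]<28)&(t[:,0]>100)&(t[:,0]<175)&(abs(t[:,1]+530)<165)
    tw=t[w];print("wall",w.sum(),np.percentile(tw[:,0],[1,10,50,90,99]).round(1))
    for y0 in range(-690,-370,40):
        k=(tw[:,1]>y0)&(tw[:,1]<y0+40)
        if k.sum()>3: print(y0,k.sum(),np.percentile(tw[k,0],[5,50,95]).round(1),np.median(tw[k,2]).round(1))
    # back/side-face plane fits
    for nm,k in [("back",(tb[:,0]>np.percentile(tb[:,0],50)))]:
        pass
    np.save(f"/tmp/{n}_body.npy",C[b])
    mm=C[b]; 
    # robust RANSAC plane
    rng=np.random.default_rng(0);rem=mm
    for it in range(2):
        best=None
        for _ in range(300):
            q=rem[rng.choice(len(rem),3,False)];nn=np.cross(q[1]-q[0],q[2]-q[0]);L=np.linalg.norm(nn)
            if L<50: continue
            nn/=L;i=abs((rem-q[0])@nn)<2
            if best is None or i.sum()>best.sum(): best=i
        q=rem[best];c=q.mean(0);nn=np.linalg.svd(q-c)[2][2];print("plane",best.sum(),c.round(1),nn.round(3),np.arctan2(nn[1],nn[0]));rem=rem[~best]
        if len(rem)<50:break
```

```text
scene cap 713 [ 117.20676958 -628.5374811   125.02653305] [ 151.50581936 -587.6488271   160.87527886] [614.27060343  80.81078503 158.85776312]
body 803 [[113.2, -647.2, 35.9], [113.6, -646.6, 38.4], [128.4, -645.2, 69.8], [150.0, -590.2, 97.0], [152.1, -567.8, 99.7]]
wall 570 [101.2 110.7 144.2 165.3 167.2]
-690 72 [162.6 164.2 167.2] 20.5
-650 191 [114.1 142.6 166.1] 21.2
-610 16 [114.7 139.8 166.7] 20.8
-530 65 [101.4 112.2 121.8] 21.6
-450 29 [161.5 163.  165.5] 20.4
-410 122 [104.1 141.2 164.7] 19.9
plane 663 [654.5  75.5  68.7] [ 0.992 -0.129  0.002] -0.12974968144974688
plane 139 [612.8  61.1  69.2] [-0.129 -0.992 -0.004] -1.7005025128581956
side cap 367 [ 117.48029096 -621.37888453  125.04650256] [ 152.29713961 -581.05582061  160.78563346] [612.03464213  81.80250586 159.02288207]
body 1046 [[119.3, -644.5, 35.5], [125.5, -639.6, 38.3], [152.7, -589.3, 68.2], [155.2, -561.3, 96.7], [156.1, -560.7, 99.2]]
wall 902 [104.7 130.  153.9 165.3 167.1]
-690 42 [162.8 164.9 166.9] 20.2
-650 110 [150.8 153.4 166.3] 20.3
-610 118 [151.9 154.9 166. ] 20.3
-570 116 [121.8 155.5 165.4] 20.4
-530 23 [151.5 152.6 165.6] 21.0
-490 156 [150.2 152.8 165.2] 20.4
-450 163 [114.3 151.6 165. ] 20.4
-410 125 [108.5 161.4 166.1] 20.5
plane 774 [613.2  99.8  68. ] [ 0.125  0.992 -0.003] 1.4457843852647487
plane 239 [571.6  85.3  67.8] [ 0.991 -0.133 -0.   ] -0.13332484027303326
```

```bash
cat >> h.py <<'E'
def jaw_pose(yaw,beta,sgn=-1):
    """tool rotation: y=(sinb*X,-cosb), z = sgn*(cosb X, sinb)"""
    X=np.array([np.cos(yaw),np.sin(yaw),0]);Z=np.array([0,0,1.])
    y=X*np.sin(beta)-Z*np.cos(beta); z=sgn*(X*np.cos(beta)+Z*np.sin(beta)); x=np.cross(y,z)
    return np.c_[x,y,z]
E
python3 - <<'E'
from h import *
from rig import r
s=r.sense();Rt=R(s['tcp_rot']);print(Rt.round(3))
for q1 in (0.,-.15):
 for sgn in (-1,1):
  for b in (0,20,45,50):
    T=jaw_pose(1.47,np.radians(b),sgn)
    F=np.c_[-T[:,2],np.cross(T[:,1],-T[:,2]),T[:,1]]
    for a in (1.9,):
        W=(Ro.from_euler('z',q1)*Ro.from_euler('y',a)).as_matrix().T@F
        print(q1,sgn,b,a,Ro.from_matrix(W).as_euler('ZYZ').round(2))
E
```

```text
[[-0.939 -0.     0.344]
 [-0.344  0.001 -0.939]
 [ 0.    -1.    -0.001]]
0.0 -1 0 1.9 [0.   1.24 1.67]
0.0 -1 20 1.9 [0.37 1.23 1.55]
0.0 -1 45 1.9 [0.83 1.27 1.4 ]
0.0 -1 50 1.9 [0.92 1.29 1.38]
0.0 1 0 1.9 [ 0.    1.24 -1.47]
0.0 1 20 1.9 [ 0.37  1.23 -1.59]
0.0 1 45 1.9 [ 0.83  1.27 -1.74]
0.0 1 50 1.9 [ 0.92  1.29 -1.77]
-0.15 -1 0 1.9 [0.   1.24 1.52]
-0.15 -1 20 1.9 [0.36 1.28 1.41]
-0.15 -1 45 1.9 [0.8  1.37 1.3 ]
-0.15 -1 50 1.9 [0.89 1.4  1.29]
-0.15 1 0 1.9 [ 0.    1.24 -1.62]
-0.15 1 20 1.9 [ 0.36  1.28 -1.73]
-0.15 1 45 1.9 [ 0.8   1.37 -1.84]
-0.15 1 50 1.9 [ 0.89  1.4  -1.86]
```

```bash
cat >> h.py <<'E'
def rows(way,p0,R0,n):
    """way: list of (pos,R); n rows for each"""
    out=[];p=np.array(p0,float);Rc=R0.copy()
    for (pt,Rt),k in zip(way,n):
        rv=Ro.from_matrix(Rc.T@Rt).as_rotvec();ps=p.copy();Rs=Rc.copy()
        for i in range(1,k+1):
            pn=ps+(np.array(pt)-ps)*i/k; Rn=Rs@Ro.from_rotvec(rv*i/k).as_matrix()
            d=np.round(Rc.T@(pn-p)/1000,4);w=np.round(np.degrees(Ro.from_matrix(Rc.T@Rn).as_rotvec()),2)
            out.append([float(x) for x in d]+[float(x) for x in w])
            p=p+Rc@d*1000;Rc=Rc@Ro.from_rotvec(np.radians(w)).as_matrix()
    return out,p,Rc
def show(o):
    for i in range(0,len(o),8): print("["+",".join("["+",".join(f"{v:g}" for v in q)+"]" for q in o[i:i+8])+"]")
E
python3 - <<'E'
from h import *
from rig import r
s=r.sense();o,p,Rc=rows([([600,-60,300],jaw_pose(1.45,0))],s['eef_pos'],R(s['tcp_rot']),[24]);show(o)
E
```

```text
[[-0.0226,-0.0029,-0.0151,0,1.13,0],[-0.0223,-0.0028,-0.0155,0.01,1.12,0],[-0.022,-0.0029,-0.016,-0,1.13,0],[-0.0217,-0.0029,-0.0164,0,1.12,0],[-0.0214,-0.0029,-0.0168,0,1.13,0],[-0.021,-0.0028,-0.0172,0.01,1.13,0],[-0.0207,-0.0029,-0.0177,-0,1.12,0],[-0.0204,-0.0029,-0.018,0,1.13,0]]
[[-0.0199,-0.0029,-0.0185,0,1.12,0.01],[-0.0196,-0.0028,-0.0188,0.01,1.13,-0],[-0.0193,-0.0029,-0.0192,-0,1.12,-0],[-0.0188,-0.0029,-0.0196,0,1.13,-0],[-0.0185,-0.0029,-0.02,0,1.13,-0],[-0.0181,-0.0028,-0.0203,0.01,1.12,-0],[-0.0176,-0.0029,-0.0207,-0,1.13,-0],[-0.0173,-0.0029,-0.021,0,1.12,-0]]
[[-0.0169,-0.0029,-0.0213,0,1.13,0],[-0.0164,-0.0029,-0.0217,0.01,1.13,0],[-0.016,-0.0028,-0.022,-0,1.12,0],[-0.0155,-0.0029,-0.0223,0,1.13,0],[-0.0151,-0.0029,-0.0226,0,1.12,0],[-0.0147,-0.0029,-0.0229,0.01,1.13,0],[-0.0142,-0.0029,-0.0231,-0,1.12,0],[-0.0138,-0.0029,-0.0235,0,1.13,0.01]]
```

{"fn": "send_rows", "kwargs": {"series": [[-0.022,-0.003,-0.016,0,1.1,0],[-0.022,-0.003,-0.016,0,1.1,0],[-0.022,-0.003,-0.016,0,1.1,0],[-0.021,-0.003,-0.017,0,1.1,0],[-0.021,-0.003,-0.017,0,1.1,0],[-0.021,-0.003,-0.017,0,1.1,0],[-0.02,-0.003,-0.018,0,1.1,0],[-0.02,-0.003,-0.018,0,1.1,0]], "gripper": 0.55}}

```text
clock: 0.95
eef_pos: [339.7, -408.8, 255.2]
tcp_rot: [-1.571, -0.0, -2.945]
contact_force: [0.7, -0.4, 0.8]
opening: 0.55
```

{"fn": "send_rows", "kwargs": {"series": [[-0.02,-0.003,-0.019,0,1.1,0],[-0.02,-0.003,-0.019,0,1.1,0],[-0.019,-0.003,-0.019,0,1.1,0],[-0.019,-0.003,-0.02,0,1.1,0],[-0.018,-0.003,-0.02,0,1.1,0],[-0.018,-0.003,-0.02,0,1.1,0],[-0.018,-0.003,-0.021,0,1.1,0],[-0.018,-0.003,-0.021,0,1.1,0]]}}

```text
clock: 1.75
eef_pos: [467.9, -231.6, 279.3]
tcp_rot: [-1.571, -0.0, -3.099]
contact_force: [-0.8, -0.4, 0.7]
opening: 0.551
```

{"fn": "send_rows", "kwargs": {"series": [[-0.017,-0.003,-0.021,0,1.2,0],[-0.017,-0.003,-0.022,0,1.2,0],[-0.016,-0.003,-0.022,0,1.2,0],[-0.016,-0.003,-0.022,0,1.2,0],[-0.015,-0.003,-0.023,0,1.2,0],[-0.015,-0.003,-0.023,0,1.2,0],[-0.014,-0.003,-0.023,0,1.2,0],[-0.014,-0.003,-0.023,0,1.2,0]]}}

```text
clock: 2.55
eef_pos: [597.2, -56.2, 303.1]
tcp_rot: [-1.571, -0.001, 3.017]
contact_force: [0.5, 0.2, 0.3]
opening: 0.547
```

Run:
```python
from h import *
from rig import r, imaging
s=r.sense();print(s['qpos'].round(3))
for n in ["scene","side"]:
    g=imaging.grab_frame(n); np.savez(f"c_{n}.npz",**g)
    if n=="scene": crop(g,100,90,260,250,4,"pics/c_scene.png")
    else: crop(g,200,80,360,230,4,"pics/c_side.png")
    T=s['eef_pos'];print(n,proj(g,T))
    C=cloud(g).reshape(-1,3);C=C[np.isfinite(C[:,0])]
    t=(C-T)@R(s['tcp_rot'])
    m=(t[:,1]>-60)&(t[:,1]<12)&(abs(t[:,0])<20)&(abs(t[:,2])<80)
    for y0 in range(-60,10,6):
        k=m&(t[:,1]>y0)&(t[:,1]<=y0+6)
        if k.sum()>4: print(y0,k.sum(),[np.sort(t[k][:,i])[[0,2,-3,-1]].round(1).tolist() for i in (0,2)])
```

```text
[-0.096  0.255  1.607 -0.     1.28   1.599]
scene [[ 93.1584963  154.66982088]]
-60 540 [[-15.8, -14.7, 10.0, 12.3], [-56.5, -56.1, 55.9, 56.3]]
-54 303 [[-15.2, -14.9, 7.8, 11.9], [-54.4, -53.9, 53.9, 55.0]]
-48 152 [[-15.3, -14.8, 5.6, 7.7], [-43.9, -42.9, 45.0, 46.1]]
-42 168 [[-12.8, -12.6, 10.2, 10.3], [-37.5, -37.1, 36.8, 37.7]]
-36 155 [[-13.7, -12.7, 8.7, 9.6], [-37.1, -37.0, 36.7, 37.2]]
-30 150 [[-13.3, -12.8, 8.1, 9.7], [-37.1, -37.0, 36.8, 37.0]]
-24 148 [[-13.1, -12.8, 9.6, 10.0], [-37.1, -37.1, 36.8, 36.9]]
-18 143 [[-13.2, -12.7, 8.7, 10.3], [-37.1, -37.0, 36.2, 36.9]]
-12 86 [[-12.7, -12.5, 6.9, 8.3], [-35.5, -34.4, 33.2, 34.7]]
-6 18 [[-11.0, -10.7, 1.5, 7.7], [-30.0, -29.8, 26.5, 29.4]]
side [[280.85287005  59.45581469]]
-60 129 [[-15.8, -14.9, 10.5, 11.4], [-59.8, -57.9, 51.0, 53.7]]
-54 89 [[-14.3, -13.8, 10.0, 10.6], [-57.1, -56.9, 46.1, 50.1]]
-48 62 [[-15.1, -11.8, 9.7, 11.4], [-46.9, -46.0, 28.0, 32.2]]
-42 72 [[-13.5, -12.9, 9.2, 9.3], [-41.7, -41.2, 27.4, 33.3]]
-36 67 [[-13.9, -12.3, 8.8, 9.3], [-40.2, -39.9, 27.2, 28.2]]
-30 68 [[-14.4, -12.9, 8.2, 9.2], [-40.8, -39.4, 24.4, 29.0]]
-24 68 [[-14.0, -13.5, 8.4, 8.6], [-40.1, -39.1, 26.6, 29.3]]
-18 62 [[-13.6, -12.8, 7.4, 8.8], [-39.9, -39.5, 23.7, 29.0]]
-12 53 [[-13.9, -12.8, 8.0, 8.5], [-38.2, -36.4, 23.2, 25.4]]
-6 14 [[-13.3, -9.3, 2.9, 6.2], [-33.5, -32.3, 23.4, 23.9]]
```

View pics/c_scene.png

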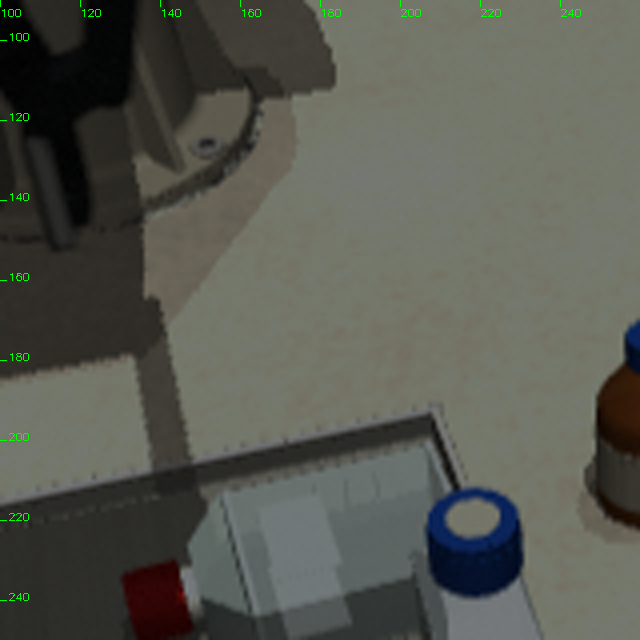

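View pics/c_side.png

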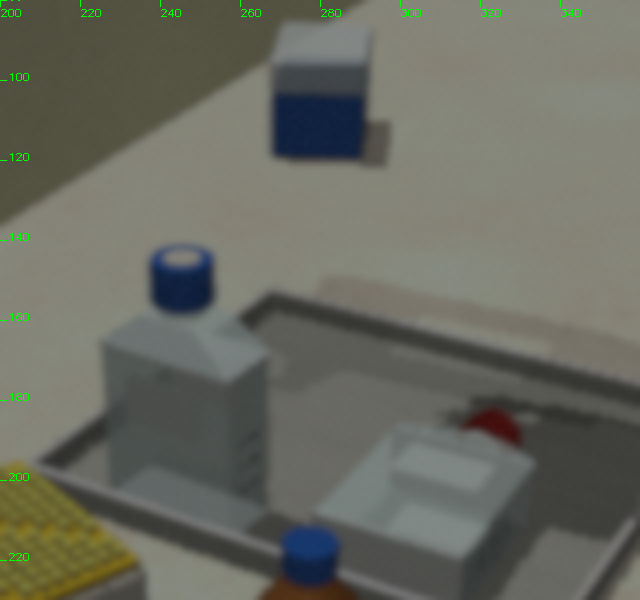

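```bash
cat > go.py <<'E'
import sys
from h import *
from rig import r
s=r.sense()
# args: x y z yaw beta n
x,y,z,yaw,b,n=map(float,sys.argv[1:7])
o,p,Rc=rows([([x,y,z],jaw_pose(yaw,np.radians(b)))],s['eef_pos'],R(s['tcp_rot']),[int(n)]);show(o)
E
python3 go.py 612.5 81.7 200 1.443 0 8
```

```text
[[0.0003,0.0129,-0.0172,0.01,0.04,-0.01],[0.0004,0.0129,-0.0171,0,0.04,-0],[0.0004,0.013,-0.0172,0.01,0.04,-0.01],[0.0004,0.0129,-0.0171,0.01,0.04,-0],[0.0004,0.0129,-0.0172,0,0.04,-0.01],[0.0004,0.0129,-0.0171,0.01,0.04,-0],[0.0004,0.0129,-0.0172,0.01,0.04,-0.01],[0.0004,0.0129,-0.0171,0,0.04,-0]]
```

{"fn": "send_rows", "kwargs": {"series": [[0.0004,0.013,-0.017,0,0,0],[0.0004,0.013,-0.017,0,0,0],[0.0004,0.013,-0.017,0,0,0],[0.0004,0.013,-0.017,0,0,0],[0.0004,0.013,-0.017,0,0,0],[0.0004,0.013,-0.017,0,0,0],[0.0004,0.013,-0.017,0,0,0],[0.0004,0.012,-0.017,0,0,0]]}}

```text
clock: 3.45
eef_pos: [610.5, 79.7, 199.1]
tcp_rot: [-1.571, -0.0, 3.018]
contact_force: [-0.2, -0.1, -0.5]
opening: 0.551
```

{"fn": "send_rows", "kwargs": {"series": [[0,0,0,0,0,0]]}}

```text
clock: 3.55
eef_pos: [609.7, 80.4, 198.0]
tcp_rot: [-1.571, -0.003, 3.019]
contact_force: [-0.2, 0.1, -0.7]
opening: 0.549
```

Run:
```python
from h import *
from rig import r, imaging
s=r.sense();print(s['eef_pos'],s['tcp_rot'])
for n in ["scene","side","wrist"]:
    g=imaging.grab_frame(n); np.savez(f"d_{n}.npz",**g)
    if n=="scene": crop(g,150,120,300,270,4,"pics/d_scene.png")
    elif n=="side": crop(g,170,50,330,200,4,"pics/d_side.png")
    else: cv2.imwrite("pics/d_wrist.png",g["frame"][:,:,::-1])
    C=cloud(g).reshape(-1,3);C=C[np.isfinite(C[:,0])]
    m=(np.hypot(C[:,0]-612,C[:,1]-82)<35)&(C[:,2]>153)&(C[:,2]<162);print(n,m.sum(),C[m].mean(0),C[m].min(0),C[m].max(0))
```

```text
[609.69428784  80.40129894 198.04398534] [-1.57056127e+00 -2.79997994e-03  3.01946985e+00]
scene 347 [615.63566785  80.5853802  158.35902141] [596.50993871  64.57370567 153.17201301] [631.19015831  97.91963301 161.13957985]
side 129 [610.78843144  84.02996291 158.0330646 ] [595.37119987  64.1142142  153.22454229] [629.36913013  97.99036406 160.82909238]
wrist 2070 [614.13446095  82.6207201  157.54006981] [596.19579307  65.48496444 153.00362077] [630.25657403  99.46746671 159.92964772]
```

View pics/d_scene.png

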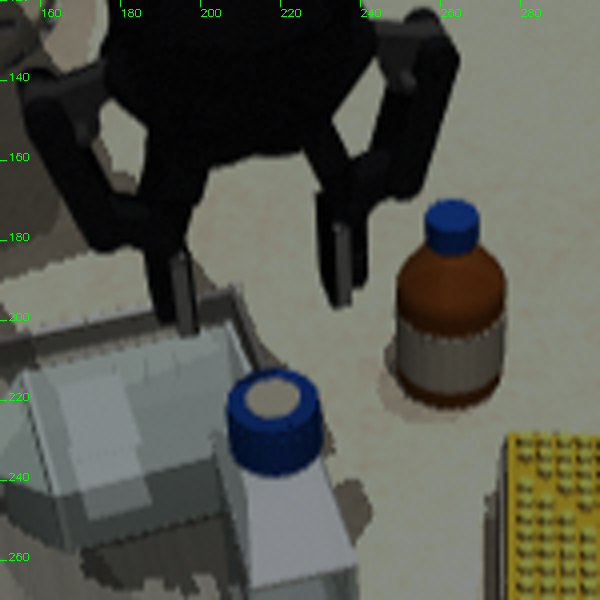

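View pics/d_wrist.png

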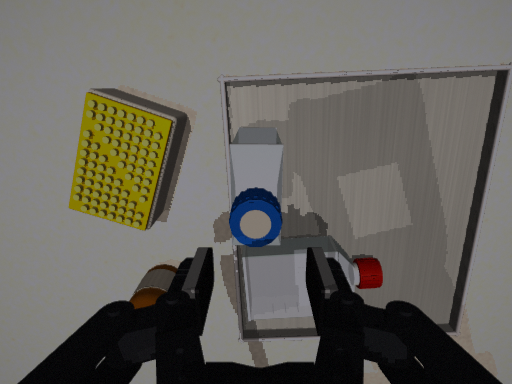

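```bash
python3 go.py 613.2 82 133 1.443 0 8
```

```text
[[-0.0002,0.0084,-0.0005,-0,0.03,-0],[-0.0003,0.0085,-0.0005,-0,0.03,-0],[-0.0002,0.0084,-0.0005,-0.01,0.03,-0.01],[-0.0003,0.0084,-0.0006,0,0.03,0],[-0.0002,0.0084,-0.0005,0,0.04,-0],[-0.0003,0.0085,-0.0005,-0,0.03,-0],[-0.0002,0.0084,-0.0005,-0,0.03,-0],[-0.0002,0.0084,-0.0005,-0,0.03,-0.01]]
```

{"fn": "send_rows", "kwargs": {"series": [[-0.0003,0.008,-0.0003,0,0,0],[-0.0003,0.008,-0.0003,0,0,0],[-0.0003,0.008,-0.0003,0,0,0],[-0.0003,0.008,-0.0003,0,0,0],[-0.0003,0.008,-0.0003,0,0,0],[-0.0003,0.008,-0.0003,0,0,0],[-0.0002,0.008,-0.0002,0,0,0],[-0.0002,0.008,-0.0002,0,0,0]]}}

```text
clock: 4.5
eef_pos: [613.0, 80.1, 135.6]
tcp_rot: [-1.571, -0.0, 3.018]
contact_force: [0.0, 0.4, 0.1]
opening: 0.554
```

{"fn": "send_rows", "kwargs": {"series": [[0,0,0,0,0,0],[0,0,0,0,0,0]], "gripper": 0.5}}

```text
clock: 4.7
eef_pos: [613.0, 80.1, 136.1]
tcp_rot: [-1.571, -0.0, 3.018]
contact_force: [0.5, 0.5, -0.0]
opening: 0.499
```

Run:
```python
from h import *
from rig import r, imaging
s=r.sense();print(s['eef_pos'],s['tcp_rot'],s['contact_force'],s['opening'])
for n in ["scene","side"]:
    g=imaging.grab_frame(n); np.savez(f"e_{n}.npz",**g)
    if n=="scene": crop(g,160,140,280,310,4,"pics/e_scene.png")
    elif n=="side": crop(g,190,90,320,230,4,"pics/e_side.png")
```

```text
[612.95164411  80.05483575 136.13114024] [-1.57068237e+00 -2.88820445e-04  3.01768011e+00] [ 0.45508653  0.51891967 -0.0483583 ] 0.49860581429162437
```

View pics/e_scene.png

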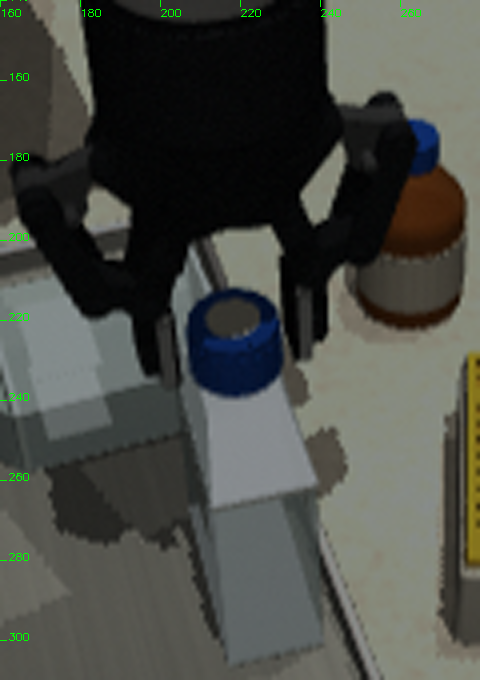

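View pics/e_side.png

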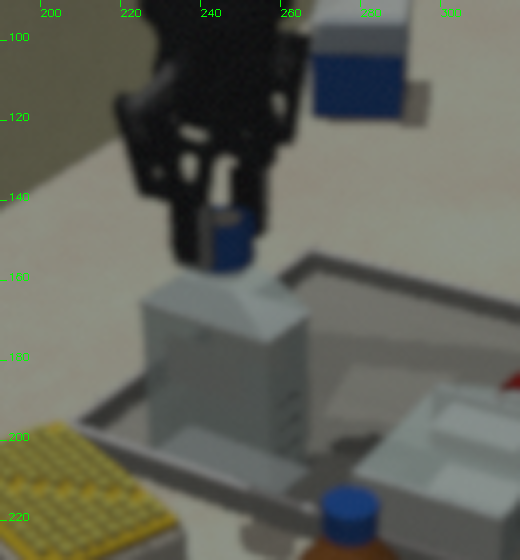

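```bash
cat > tip.py <<'E'
import sys
from h import *
from rig import r
s=r.sense()
Xf=np.array([np.cos(1.443),np.sin(1.443),0]);Z=np.array([0,0,1.])
toe=np.array([613.2,82,3])-20*Xf
def P(th,u,v=20): 
    t=np.radians(th);return toe+u*(-np.sin(t)*Xf+np.cos(t)*Z)+v*(np.cos(t)*Xf+np.sin(t)*Z)
if __name__=="__main__":
    way=[];n=[]
    for a in sys.argv[1:]:
        th,u,v,b=map(float,a.split(","));way.append((P(th,u,v),jaw_pose(1.443,np.radians(b))));n.append(1)
    o,p,Rc=rows(way,s['eef_pos'],R(s['tcp_rot']),n);show(o);print(p)
E
python3 tip.py 1.5,132.5,20,1.5 3,132,20,3 4.5,131.5,20,4.5 6,131,20,6 7.5,130.5,20,7.5 9,130,20,9 10.5,130,20,10.5 12,130,20,12  13.5,130,20,13.5 15,130,20,15 16.5,130,20,16.5 18,130,20,18 19.5,130,20,19.5 21,130,20,21 22.5,130,20,22.5 24,130,20,24
```

```text
[[0.0003,0.0007,0.0016,-1.49,0.22,-0.03],[0,0,0.0035,-1.5,0,-0],[0,0,0.0034,-1.5,0,-0],[0,0,0.0034,-1.5,0,-0],[0,0.0001,0.0035,-1.5,0,-0],[0,-0,0.0034,-1.5,0,-0],[0,-0.0005,0.0034,-1.5,0,-0],[0,-0.0005,0.0034,-1.5,0,-0]]
[[0,-0.0004,0.0034,-1.5,0,-0],[0,-0.0005,0.0034,-1.5,0,-0],[0,-0.0005,0.0034,-1.5,0,-0],[0,-0.0005,0.0034,-1.5,0,0],[0,-0.0005,0.0034,-1.5,0,0],[0,-0.0004,0.0035,-1.5,0,0],[0,-0.0005,0.0034,-1.5,0,0],[0,-0.0005,0.0034,-1.5,0,0]]
[606.24944224  27.81100255 129.8831179 ]
```

{"fn": "send_rows", "kwargs": {"series": [[0.0003,0.0007,0.0016,-1.5,0.2,0],[0,0,0.0035,-1.5,0,0],[0,0,0.0034,-1.5,0,0],[0,0,0.0034,-1.5,0,0],[0,0,0.0034,-1.5,0,0],[0,0,0.0034,-1.5,0,0],[0,-0.0005,0.0034,-1.5,0,0],[0,-0.0005,0.0034,-1.5,0,0]]}}

```text
clock: 5.6
eef_pos: [609.8, 54.7, 134.7]
tcp_rot: [-1.781, 0.001, 3.014]
contact_force: [-0.4, -0.6, 0.7]
opening: 0.503
```

```bash
cat > look.py <<'E'
import sys
from h import *
from rig import r, imaging
t=sys.argv[1];s=r.sense();print(s['clock'],s['eef_pos'].round(1),s['tcp_rot'].round(3),s['contact_force'].round(1),s['opening'].round(3),s['qpos'].round(2))
for n in sys.argv[2:]:
    g=imaging.grab_frame(n); np.savez(f"{t}_{n}.npz",**g)
    if n=="scene": crop(g,90,170,270,340,4,f"/tmp/{t}_scene.png")
    elif n=="side": crop(g,190,90,350,230,4,f"/tmp/{t}_side.png")
    else: cv2.imwrite(f"/tmp/{t}_wrist.png",g["frame"][:,:,::-1])
a=[cv2.imread(f"/tmp/{t}_{n}.png") for n in sys.argv[2:]]
h=max(i.shape[0] for i in a);a=[cv2.copyMakeBorder(i,0,h-i.shape[0],0,0,0) for i in a]
im=np.hstack(a);k=min(800/im.shape[1],600/im.shape[0],1);cv2.imwrite(f"pics/{t}.png",cv2.resize(im,None,fx=k,fy=k,interpolation=cv2.INTER_AREA))
E
python3 look.py f1 scene side
```

```text
Traceback (most recent call last):
  File "look.py", line 4, in <module>
    t=sys.argv[1];s=r.sense();print(s['clock'],s['eef_pos'].round(1),s['tcp_rot'].round(3),s['contact_force'].round(1),s['opening'].round(3),s['qpos'].round(2))
                                                                                                                       ^^^^^^^^^^^^^^^^^^
AttributeError: 'float' object has no attribute 'round'
```

```bash
sed -i "s/s\['opening'\].round(3)/round(float(s['opening']),3)/" look.py
python3 look.py f1 scene side
```

```text
5.6 [609.8  54.7 134.7] [-1.781e+00  1.000e-03  3.014e+00] [-0.4 -0.6  0.7] 0.503 [-0.03  0.43  1.77  0.26  0.93  1.51]
```

View pics/f1.png

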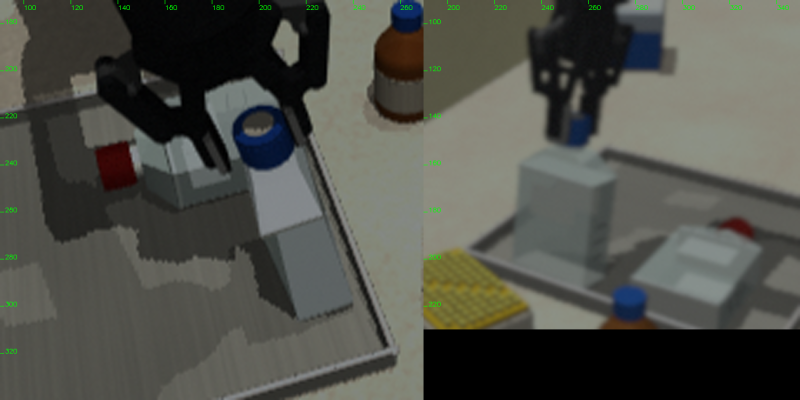

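{"fn": "send_rows", "kwargs": {"series": [[0,-0.0005,0.0034,-1.5,0,0],[0,-0.0005,0.0034,-1.5,0,0],[0,-0.0005,0.0034,-1.5,0,0],[0,-0.0005,0.0034,-1.5,0,0],[0,-0.0005,0.0034,-1.5,0,0],[0,-0.0005,0.0034,-1.5,0,0],[0,-0.0005,0.0034,-1.5,0,0],[0,-0.0005,0.0034,-1.5,0,0]]}}

```text
clock: 6.5
eef_pos: [606.3, 28.0, 130.2]
tcp_rot: [-1.99, 0.0, 3.015]
contact_force: [1.6, -0.6, 0.1]
opening: 0.502
```

```bash
python3 look.py f2 scene side
```

```text
6.5 [606.3  28.  130.2] [-1.99   0.     3.015] [ 1.6 -0.6  0.1] 0.502 [-0.19  0.46  1.8   0.51  0.98  1.2 ]
```

View pics/f2.png

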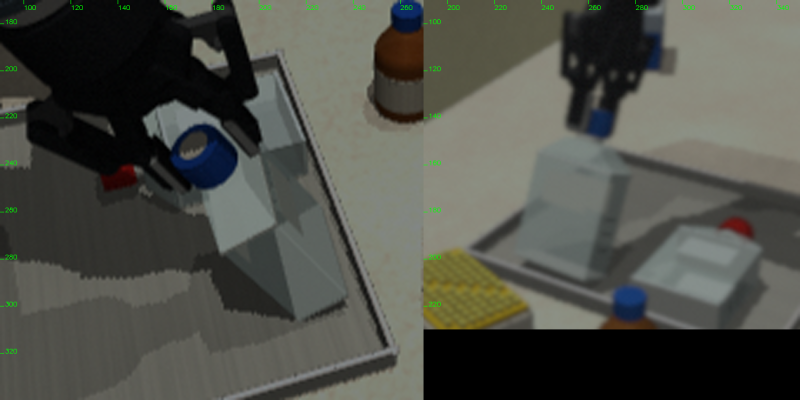

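```bash
python3 tip.py $(for i in $(seq 1 14); do python3 -c "t=24+1.5*$i;print(f'{t},130,20,{t}',end=' ')"; done)
```

```text
[[-0.0002,-0.0004,0.0029,-1.52,-0.03,0.01],[0,-0.0005,0.0034,-1.5,-0,-0],[0,-0.0005,0.0034,-1.5,-0,-0],[0,-0.0005,0.0034,-1.5,-0,-0],[0,-0.0004,0.0034,-1.5,-0,-0],[0,-0.0005,0.0034,-1.5,-0,-0],[0,-0.0005,0.0034,-1.5,-0,-0],[0,-0.0005,0.0034,-1.5,-0,-0]]
[[0,-0.0005,0.0035,-1.5,-0,-0],[0,-0.0004,0.0034,-1.5,-0,-0],[0,-0.0005,0.0034,-1.5,-0,-0],[0,-0.0005,0.0034,-1.5,-0,-0],[0,-0.0005,0.0034,-1.5,-0,-0],[0,-0.0005,0.0034,-1.5,-0,-0]]
[600.76989851 -15.01957073 109.10205533]
```

{"fn": "send_rows", "kwargs": {"series": [[0,-0.0005,0.0032,-1.5,0,0],[0,-0.0005,0.0034,-1.5,0,0],[0,-0.0005,0.0034,-1.5,0,0],[0,-0.0005,0.0034,-1.5,0,0],[0,-0.0005,0.0034,-1.5,0,0],[0,-0.0005,0.0034,-1.5,0,0],[0,-0.0005,0.0034,-1.5,0,0],[0,-0.0005,0.0034,-1.5,0,0]]}}

```text
clock: 7.4
eef_pos: [603.0, 2.9, 120.4]
tcp_rot: [-2.199, 0.0, 3.015]
contact_force: [-0.0, -0.2, -0.3]
opening: 0.498
```

{"fn": "send_rows", "kwargs": {"series": [[0,-0.0005,0.0034,-1.5,0,0],[0,-0.0005,0.0034,-1.5,0,0],[0,-0.0005,0.0034,-1.5,0,0],[0,-0.0005,0.0034,-1.5,0,0],[0,-0.0005,0.0034,-1.5,0,0],[0,-0.0005,0.0034,-1.5,0,0]]}}

```text
clock: 8.0
eef_pos: [600.5, -15.1, 109.2]
tcp_rot: [-2.358, -0.0, 3.014]
contact_force: [0.1, -0.4, 0.6]
opening: 0.5
```

```bash
python3 look.py f3 scene side
```

```text
8.0 [600.5 -15.1 109.2] [-2.358 -0.     3.014] [ 0.1 -0.4  0.6] 0.5 [-0.42  0.63  1.77  0.82  1.18  0.77]
```

View pics/f3.png

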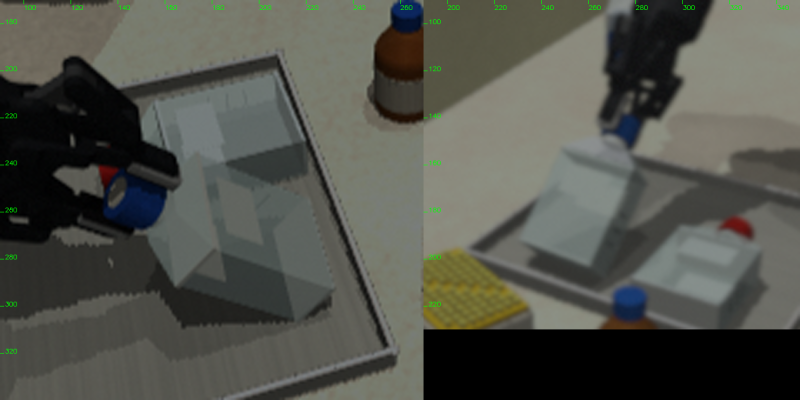

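{"fn": "send_rows", "kwargs": {"series": [[0,0,0,0,0,0],[0,0,0,0,0,0]], "gripper": 0.58}}

```text
clock: 8.3
eef_pos: [600.5, -14.6, 109.5]
tcp_rot: [-2.356, -0.0, 3.014]
contact_force: [-0.3, 0.5, -0.6]
opening: 0.577
```

{"fn": "send_rows", "kwargs": {"series": [[0,0,0,0,0,0],[0,0,0,0,0,0]], "gripper": 0.66}}

```text
clock: 8.5
eef_pos: [600.6, -14.5, 109.7]
tcp_rot: [-2.356, 0.0, 3.015]
contact_force: [-0.0, -0.3, 0.1]
opening: 0.66
```

{"fn": "send_rows", "kwargs": {"series": [[0,0,0,0,0,0],[0,0,0,0,0,0]], "gripper": 0.74}}

```text
clock: 8.7
eef_pos: [600.6, -14.7, 109.5]
tcp_rot: [-2.356, 0.0, 3.014]
contact_force: [-0.5, -0.3, -0.4]
opening: 0.737
```

```bash
python3 look.py f4 scene side
```

```text
8.7 [600.6 -14.7 109.5] [-2.356  0.     3.014] [-0.5 -0.3 -0.4] 0.737 [-0.42  0.62  1.77  0.82  1.18  0.78]
```

View pics/f4.png

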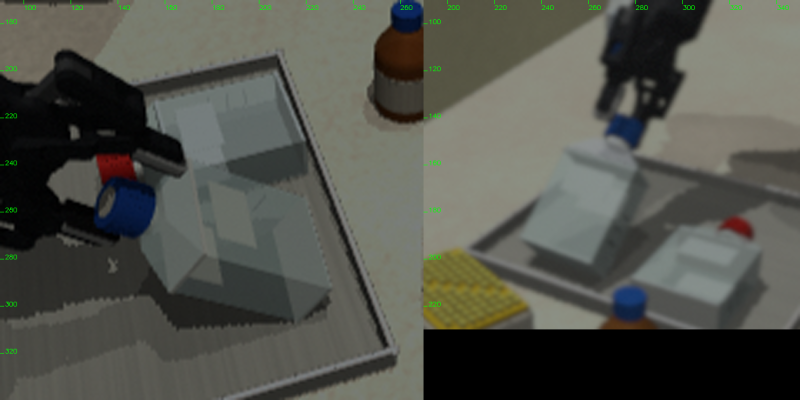

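Cap rests on the lower finger (around (115,225) full-image pixels) and the upper finger is clear. Opening further.

{"fn": "send_rows", "kwargs": {"series": [[0,0,0,0,0,0],[0,0,0,0,0,0]], "gripper": 0.82}}

```text
clock: 9.0
eef_pos: [600.5, -14.8, 109.4]
tcp_rot: [-2.356, -0.0, 3.014]
contact_force: [0.1, -0.3, -0.0]
opening: 0.819
```

{"fn": "send_rows", "kwargs": {"series": [[0,0,0,0,0,0],[0,0,0,0,0,0]], "gripper": 0.9}}

```text
clock: 9.2
eef_pos: [600.5, -14.8, 109.4]
tcp_rot: [-2.356, -0.0, 3.014]
contact_force: [0.1, -0.3, -0.1]
opening: 0.903
```

```bash
python3 look.py f5 scene side
python3 - <<'E'
from h import *
from rig import r
s=r.sense();Rt=R(s['tcp_rot']);T=s['eef_pos']
for n in("scene","side"):
    g=np.load(f"f5_{n}.npz");C=cloud(g);F=g["frame"].astype(int)
    P=C.reshape(-1,3);t=(P-T)@Rt
    # blue cap pts
    blue=((F[...,2]>F[...,0]+25)&(F[...,2]>F[...,1]+15)).reshape(-1)
    m=blue&(np.linalg.norm(P-T,axis=1)<120)
    print(n,m.sum(),P[m].mean(0).round(1),"tool z max",np.percentile(t[m][:,2],[2,98]).round(1),"y",np.percentile(t[m][:,1],[2,98]).round(1),"x",np.percentile(t[m][:,0],[2,98]).round(1))
    k=np.isfinite(t[:,0])&(t[:,2]>30)&(t[:,2]<60)&(abs(t[:,0])<16)&(t[:,1]>-50)&(t[:,1]<10)&~blue
    if k.sum()>5: print("front finger y",np.percentile(t[k][:,1],[50,90,98]).round(1),"z",np.percentile(t[k][:,2],[2,10,50,90]).round(1))
    k=np.isfinite(t[:,0])&(t[:,2]<-30)&(t[:,2]>-60)&(abs(t[:,0])<16)&(t[:,1]>-50)&(t[:,1]<10)&~blue
    if k.sum()>5: print("back finger y",np.percentile(t[k][:,1],[50,90,98]).round(1),"z",np.percentile(t[k][:,2],[2,10,50,90,98]).round(1))
E
```

```text
9.2 [600.5 -14.8 109.4] [-2.356 -0.     3.014] [ 0.1 -0.3 -0.1] 0.903 [-0.42  0.62  1.77  0.82  1.18  0.78]
scene 425 [605.9 -37.2 114.2] tool z max [ 1.6 33. ] y [-29.1  -5. ] x [-17.  12.]
front finger y [-34.8 -19.8 -12.7] z [36.2 37.  38.4 45.1]
back finger y [-31.9 -17.6 -11.5] z [-53.3 -52.8 -47.9 -41.5 -39.6]
side 122 [591.2 -31.5 116.4] tool z max [ 0.1 21.3] y [-29.3  -5.9] x [-8.6 17.1]
front finger y [-41.2 -21.6 -14.5] z [36.9 37.4 40.  43.7]
back finger y [-29.7 -15.2 -12.1] z [-53.3 -52.3 -47.6 -42.3 -38.4]
```

View pics/f5.png

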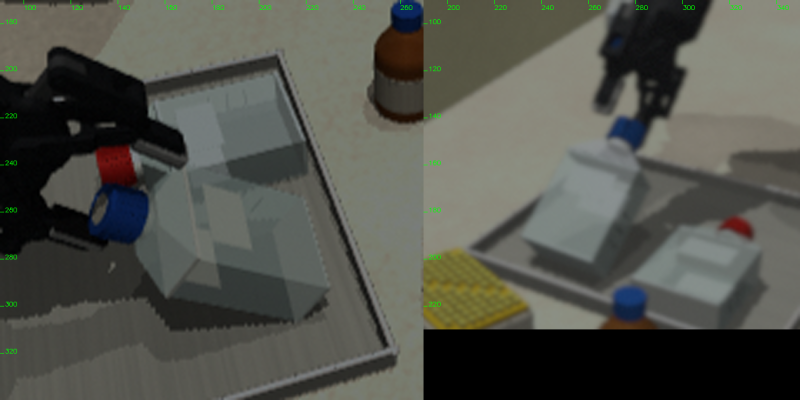

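```bash
cat > low.py <<'E'
import sys
from h import *
from rig import r
s=r.sense();R0=R(s['tcp_rot']);p0=s['eef_pos']
Xf=np.array([np.cos(1.443),np.sin(1.443),0]);Z=np.array([0,0,1.]);Yl=np.cross(Z,Xf)
toeX=float(sys.argv[1]);lat=p0@Yl
by,bz=float(sys.argv[2]),float(sys.argv[3])
way=[]
for a in sys.argv[4:]:
    ph,d,b=map(float,a.split(","));f=np.radians(ph);T=jaw_pose(1.443,np.radians(b))
    E=Xf*(toeX-155*np.cos(f)+3*np.sin(f))+Z*(3+155*np.sin(f)+3*np.cos(f))+Yl*lat
    way.append((E-T[:,1]*(by-d)-T[:,2]*bz,T))
o,p,Rc=rows(way,p0,R0,[1]*len(way));show(o);print(p, "A z",(p+Rc@[0,by,bz+6])[2])
E
python3 low.py 135.5 -11 38 $(for i in $(seq 0 23); do python3 -c "i=$i;print(f'{39-1.5*i},{18-.6*i:.2f},45',end=' ')"; done)
```

```text
[[-0,0.0018,-0.0016,0,0.01,0.02],[-0,-0.0002,0.004,0,-0,-0],[-0,-0,0.004,0,-0,-0],[-0,-0,0.004,0,-0,-0],[-0,0.0001,0.004,0,-0,-0],[-0,0.0002,0.004,0,-0,-0],[-0,0.0003,0.004,0,-0,-0],[-0,0.0004,0.0039,0,-0,-0]]
[[-0,0.0006,0.0039,0,-0,-0],[-0,0.0006,0.0039,0,-0,-0],[-0,0.0007,0.0038,0,-0,-0],[-0,0.0009,0.0038,0,-0,-0],[-0,0.0009,0.0038,0,-0,-0],[-0,0.001,0.0037,0,-0,-0],[-0,0.0011,0.0036,0,-0,-0],[-0,0.0013,0.0037,0,-0,-0]]
[[-0,0.0013,0.0036,0,-0,-0],[-0,0.0014,0.0035,0,-0,-0],[-0,0.0015,0.0035,0,-0,-0],[-0,0.0016,0.0034,0,-0,-0],[-0,0.0017,0.0033,0,-0,-0],[-0,0.0017,0.0033,0,-0,-0],[-0,0.0019,0.0033,0,-0,-0],[-0,0.0019,0.0031,0,-0,-0]]
[595.05311207 -57.45348387  34.2984951 ] A z 10.96390075417662
```

{"fn": "send_rows", "kwargs": {"series": [[0,0,0.003,0,0,0],[0,0,0.004,0,0,0],[0,0,0.004,0,0,0],[0,0,0.004,0,0,0],[0,0.0001,0.004,0,0,0],[0,0.0002,0.004,0,0,0],[0,0.0003,0.004,0,0,0]]}}

```text
clock: 10.0
eef_pos: [598.1, -33.6, 89.6]
tcp_rot: [-2.356, -0.0, 3.014]
contact_force: [-0.4, -0.5, -0.7]
opening: 0.9
```

{"fn": "send_rows", "kwargs": {"series": [[0,0.0005,0.004,0,0,0],[0,0.0006,0.004,0,0,0],[0,0.0007,0.004,0,0,0],[0,0.0008,0.0038,0,0,0],[0,0.0009,0.0038,0,0,0],[0,0.001,0.0037,0,0,0],[0,0.001,0.0036,0,0,0]]}}

```text
clock: 10.7
eef_pos: [596.2, -48.4, 66.7]
tcp_rot: [-2.356, -0.0, 3.014]
contact_force: [0.1, -0.2, -0.3]
opening: 0.905
```

```bash
cat > meas.py <<'E'
import sys
from h import *
from rig import r
tag=sys.argv[1]
s=r.sense();Rt=R(s['tcp_rot']);T=s['eef_pos']
Xf=np.array([np.cos(1.443),np.sin(1.443),0])
for n in("scene","side"):
    g=np.load(f"{tag}_{n}.npz");C=cloud(g);F=g["frame"].astype(int)
    P=C.reshape(-1,3);t=(P-T)@Rt
    blue=((F[...,2]>F[...,0]+25)&(F[...,2]>F[...,1]+15)).reshape(-1)
    m=blue&(np.linalg.norm(P-T,axis=1)<120)&(P[:,0]>560)
    if m.sum()<5: print(n,"no blue");continue
    print(n,m.sum(),"cap mean",P[m].mean(0).round(1),"zrange",np.percentile(P[m][:,2],[2,98]).round(1),"X",np.percentile(P[m]@Xf,[2,98]).round(1),"x",np.percentile(P[m][:,0],[2,98]).round(1),"tool y",np.percentile(t[m][:,1],[2,98]).round(1),"z",np.percentile(t[m][:,2],[2,98]).round(1))
E
python3 look.py f6 scene side;python3 meas.py f6
```

```text
10.7 [596.2 -48.4  66.7] [-2.356 -0.     3.014] [ 0.1 -0.2 -0.3] 0.905 [-0.47  0.7   1.75  0.81  1.17  0.71]
scene 360 cap mean [602.6 -67.   72.9] zrange [58.3 81.6] X [-2.5 22.3] x [584.8 611.7] tool y [-28.6  -4.1] z [-2.2 22.6]
side 91 cap mean [586.4 -65.4  73.6] zrange [61.8 81.4] X [-6.9 21.7] x [576.5 603.4] tool y [-30.4  -7.4] z [-2.1 24. ]
```

View pics/f6.png

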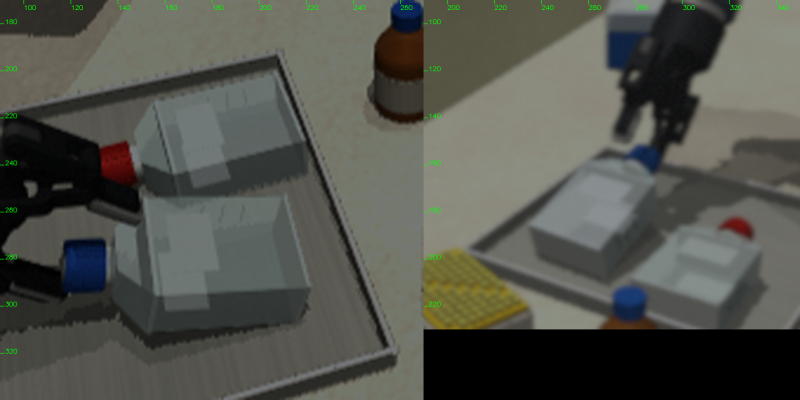

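```bash
python3 low.py 138.3 -11 38 16,5,45 15,6,45 14,7,45 13,8,45 12,8,45 11,8,45 10,8,45 9,7.5,45 8,7,45 7,6.5,45 6,6,45 5,5.5,45 4,5,45
```

```text
[[-0,0.002,0.0013,0,-0.02,0.03],[-0,0.0022,0.0024,0,0,0],[-0,0.0024,0.0024,0,0,0],[-0,0.0023,0.0023,0,0,0],[-0,0.0014,0.0023,0,0,0],[-0,0.0015,0.0023,0,0,0],[-0,0.0015,0.0023,0,0,0],[-0,0.001,0.0022,0,0,0]]
[[-0,0.0011,0.0022,0,0,0],[-0,0.0011,0.0022,0,0,0],[-0,0.0011,0.0021,0,0,0],[-0,0.0012,0.0021,0,0,0],[-0,0.0012,0.0021,0,0,0]]
[595.31097833 -54.23729104  32.40253958] A z 9.0663261919942
```

{"fn": "send_rows", "kwargs": {"series": [[0,0.0024,0.0014,0,0,0],[0,0.0024,0.0024,0,0,0],[0,0.0024,0.0024,0,0,0],[0,0.0024,0.0023,0,0,0],[0,0.0015,0.0023,0,0,0],[0,0.0015,0.0023,0,0,0]]}}

```text
clock: 11.4
eef_pos: [596.2, -48.6, 48.6]
tcp_rot: [-2.356, -0.0, 3.014]
contact_force: [0.7, -0.4, -0.8]
opening: 0.901
```

```bash
python3 look.py f7 scene side;python3 meas.py f7
```

```text
11.4 [596.2 -48.6  48.6] [-2.356 -0.     3.014] [ 0.7 -0.4 -0.8] 0.901 [-0.47  0.73  1.75  0.82  1.15  0.68]
scene 356 cap mean [601.5 -69.6  57.2] zrange [42.6 64.8] X [-4.2 19.3] x [584.  611.3] tool y [-32.2  -7. ] z [-3.  22.2]
side 85 cap mean [586.4 -68.   58.6] zrange [47.9 64.3] X [-5.8 19.7] x [575.8 603.9] tool y [-31.5 -11.8] z [-3.6 19.9]
```

View pics/f7.png

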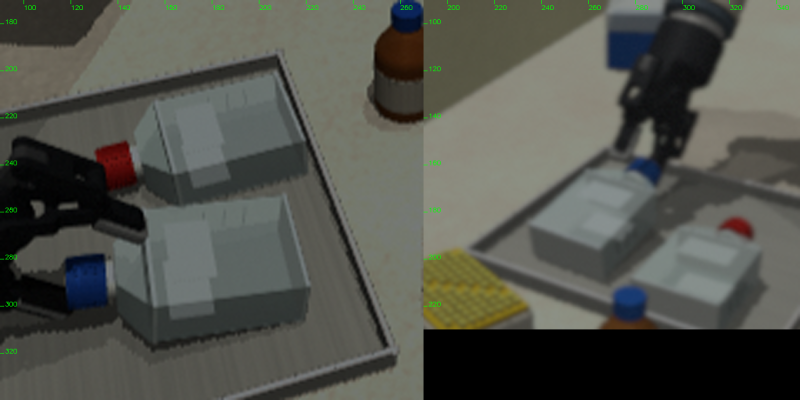

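{"fn": "send_rows", "kwargs": {"series": [[0,0.002,-0.002,0,0,0],[0,0.002,-0.002,0,0,0],[0,0.002,-0.002,0,0,0],[0,0.002,-0.002,0,0,0],[0,0.002,-0.002,0,0,0],[0,0.002,-0.002,0,0,0]]}}

```text
clock: 12.1
eef_pos: [598.4, -31.5, 48.9]
tcp_rot: [-2.356, 0.0, 3.014]
contact_force: [-0.2, -0.9, 0.2]
opening: 0.899
```

```bash
python3 look.py f8 scene side;python3 meas.py f8
```

```text
12.1 [598.4 -31.5  48.9] [-2.356  0.     3.014] [-0.2 -0.9  0.2] 0.899 [-0.45  0.72  1.77  0.84  1.13  0.69]
scene 356 cap mean [603.8 -52.8  57.4] zrange [42.7 65. ] X [12.6 36.8] x [586.7 613.3] tool y [-32.5  -6.8] z [-2.5 23.2]
side 91 cap mean [588.8 -51.1  59. ] zrange [47.6 64.9] X [12.3 37.1] x [578.2 606.1] tool y [-32.9 -11.7] z [-3.2 20.4]
```

View pics/f8.png

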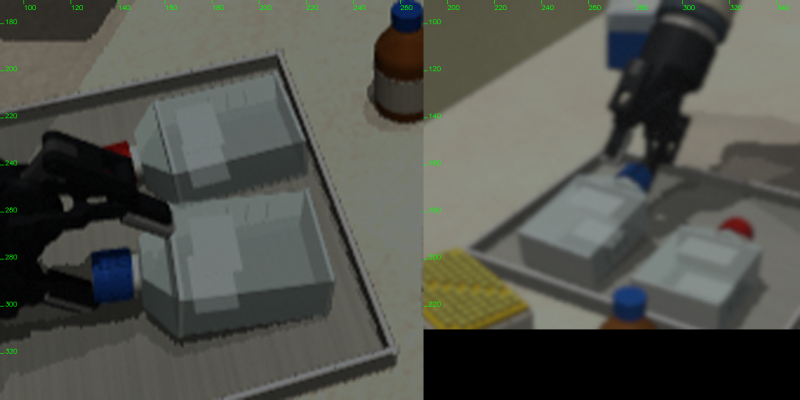

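{"fn": "send_rows", "kwargs": {"series": [[0,0.0015,-0.0015,0,0,0],[0,0.0015,-0.0015,0,0,0],[0,0.0015,-0.0015,0,0,0],[0,0.0015,-0.0015,0,0,0],[0,0.0015,-0.0015,0,0,0],[0,0.0015,-0.0015,0,0,0],[0,0.0015,-0.0015,0,0,0],[0,0.0015,-0.0015,0,0,0]]}}

```text
clock: 13.0
eef_pos: [600.5, -14.8, 48.8]
tcp_rot: [-2.356, -0.0, 3.014]
contact_force: [-0.6, -0.9, -0.8]
opening: 0.901
```

```bash
python3 look.py f9 scene side;python3 meas.py f9
```

```text
13.0 [600.5 -14.8  48.8] [-2.356 -0.     3.014] [-0.6 -0.9 -0.8] 0.901 [-0.42  0.72  1.78  0.85  1.11  0.69]
scene 352 cap mean [606.  -36.1  57.3] zrange [42.7 64.9] X [29.6 53.8] x [587.9 615.7] tool y [-32.6  -6.7] z [-2.5 23.2]
side 88 cap mean [590.6 -34.1  58.6] zrange [47.3 64.4] X [28. 53.] x [580.  608.1] tool y [-32.7 -11.9] z [-2.4 19.4]
```

View pics/f9.png

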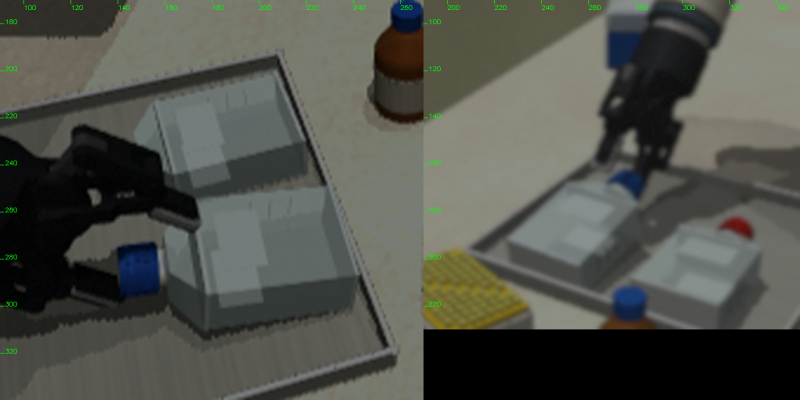

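{"fn": "send_rows", "kwargs": {"series": [[0,0.001,-0.001,0,0,0],[0,0.001,-0.001,0,0,0],[0,0.001,-0.001,0,0,0],[0,0.001,-0.001,0,0,0],[0,0.001,-0.001,0,0,0]]}}

```text
clock: 13.6
eef_pos: [601.6, -8.1, 48.8]
tcp_rot: [-2.356, 0.0, 3.014]
contact_force: [-0.3, -2.0, -0.8]
opening: 0.896
```

```bash
python3 look.py g1 scene side;python3 meas.py g1
```

```text
13.6 [601.6  -8.1  48.8] [-2.356  0.     3.014] [-0.3 -2.  -0.8] 0.896 [-0.41  0.72  1.78  0.86  1.11  0.7 ]
scene 351 cap mean [607.4 -30.3  58.1] zrange [43.4 66. ] X [35.4 59.4] x [590.6 617. ] tool y [-33.8  -7.9] z [-1.7 23. ]
side 89 cap mean [591.9 -28.3  59.7] zrange [47.2 66.1] X [34.5 59.6] x [581.6 608.7] tool y [-33.4 -13.4] z [-2.6 19.9]
```

View pics/g1.png

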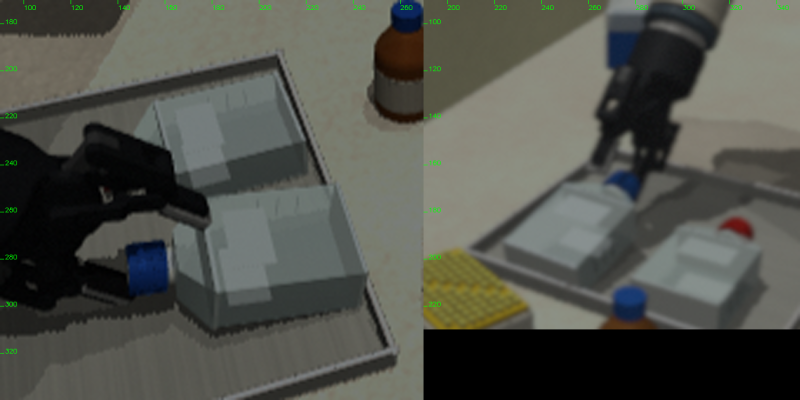

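{"fn": "send_rows", "kwargs": {"series": [[0,0.001,-0.001,0,0,0],[0,0.001,-0.001,0,0,0],[0,0.001,-0.001,0,0,0]]}}

```text
clock: 14.0
eef_pos: [602.0, -3.7, 48.8]
tcp_rot: [-2.356, -0.0, 3.014]
contact_force: [-0.4, -2.6, -0.1]
opening: 0.902
```

```bash
python3 look.py g2 scene side;python3 meas.py g2
```

```text
14.0 [602.   -3.7  48.8] [-2.356 -0.     3.014] [-0.4 -2.6 -0.1] 0.902 [-0.41  0.72  1.79  0.87  1.1   0.7 ]
scene 347 cap mean [609.6 -29.2  61.2] zrange [47.2 69.4] X [36.9 61. ] x [592.1 619.1] tool y [-38.3 -12.8] z [-2.5 23.6]
side 91 cap mean [594.  -27.3  62.2] zrange [49.9 69.2] X [35.2 60. ] x [584.1 610.5] tool y [-37.4 -17. ] z [-2.2 22.6]
```

View pics/g2.png

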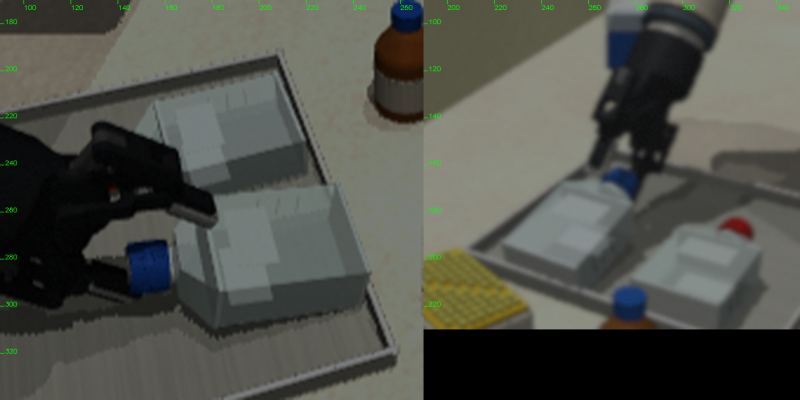

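```bash
python3 low.py 185.3 -11 38 $(for i in $(seq 1 14); do python3 -c "i=$i;print(f'{10.6-.65*i:.3f},{7-.35*i:.3f},{45-10*i/14:.3f}',end=' ')"; done)
```

```text
[[0,0.0012,0.0019,0.72,0.02,0.03],[0,0.0011,0.0017,0.72,-0,-0],[0,0.0012,0.0016,0.71,-0,-0],[0,0.0012,0.0016,0.71,-0,-0],[0,0.0012,0.0016,0.72,-0,-0],[0,0.0013,0.0015,0.71,-0,-0],[0,0.0013,0.0015,0.72,-0,-0],[0,0.0013,0.0015,0.71,-0,-0]]
[[0,0.0014,0.0015,0.72,-0,-0],[0,0.0013,0.0014,0.71,-0,-0],[0,0.0015,0.0013,0.71,-0,-0],[0,0.0014,0.0014,0.72,-0,-0],[0,0.0015,0.0013,0.71,-0,-0],[0,0.0015,0.0013,0.72,-0,-0]]
[601.38382569  -7.65311691  21.06245743] A z 4.838678776746054
```

{"fn": "send_rows", "kwargs": {"series": [[0,0.0012,0.0017,0.7,0,0],[0,0.0012,0.0017,0.7,0,0],[0,0.0012,0.0016,0.7,0,0],[0,0.0012,0.0016,0.7,0,0],[0,0.0012,0.0016,0.7,0,0],[0,0.0013,0.0015,0.7,0,0],[0,0.0013,0.0015,0.7,0,0]]}}

```text
clock: 14.8
eef_pos: [601.6, -6.1, 34.8]
tcp_rot: [-2.27, -0.0, 3.014]
contact_force: [0.5, 0.7, -0.3]
opening: 0.903
```

```bash
python3 look.py g3 scene side;python3 meas.py g3
```

```text
14.8 [601.6  -6.1  34.8] [-2.27  -0.     3.014] [ 0.5  0.7 -0.3] 0.903 [-0.38  0.7   1.8   0.82  1.03  0.75]
scene 344 cap mean [608.9 -32.7  51.1] zrange [36.7 58.1] X [33.4 57.3] x [592.1 618.6] tool y [-40.2 -15.1] z [-1.8 23.3]
side 84 cap mean [593.1 -31.5  51.6] zrange [39.6 58.3] X [31.6 55.7] x [583.2 610.2] tool y [-39.  -20.6] z [-1.3 25.1]
```

View pics/g3.png

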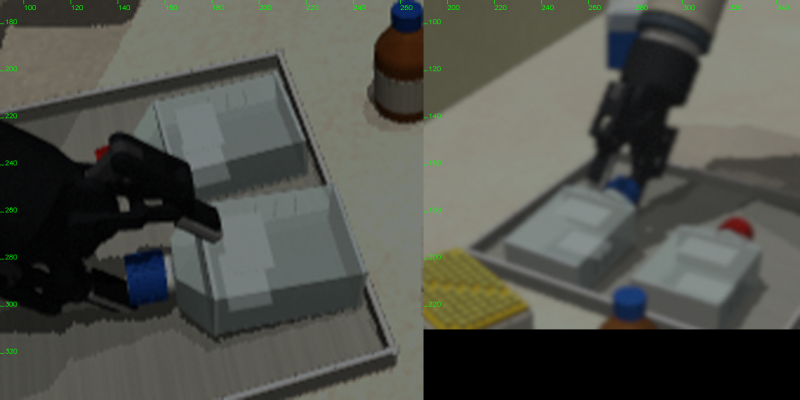

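{"fn": "send_rows", "kwargs": {"series": [[0,0.0013,0.0015,0.7,0,0],[0,0.0013,0.0015,0.7,0,0],[0,0.0013,0.0014,0.7,0,0],[0,0.0014,0.0013,0.7,0,0],[0,0.0014,0.0013,0.7,0,0],[0,0.0014,0.0013,0.7,0,0],[0,0.0014,0.0013,0.7,0,0]]}}

```text
clock: 15.6
eef_pos: [601.4, -7.8, 21.3]
tcp_rot: [-2.184, -0.0, 3.014]
contact_force: [0.7, -0.4, -0.7]
opening: 0.901
```

```bash
python3 look.py g4 scene side;python3 meas.py g4
```

```text
15.6 [601.4  -7.8  21.3] [-2.184 -0.     3.014] [ 0.7 -0.4 -0.7] 0.901 [-0.34  0.69  1.81  0.76  0.95  0.8 ]
scene 342 cap mean [608.5 -35.7  40.4] zrange [25.7 47.2] X [30.2 54.2] x [590.6 618.4] tool y [-41.7 -16.4] z [-0.3 24.8]
side 72 cap mean [592.6 -34.5  42.1] zrange [31.3 47.8] X [29.2 52.9] x [583.  608.9] tool y [-41.3 -24.6] z [-0.3 23.9]
```

View pics/g4.png

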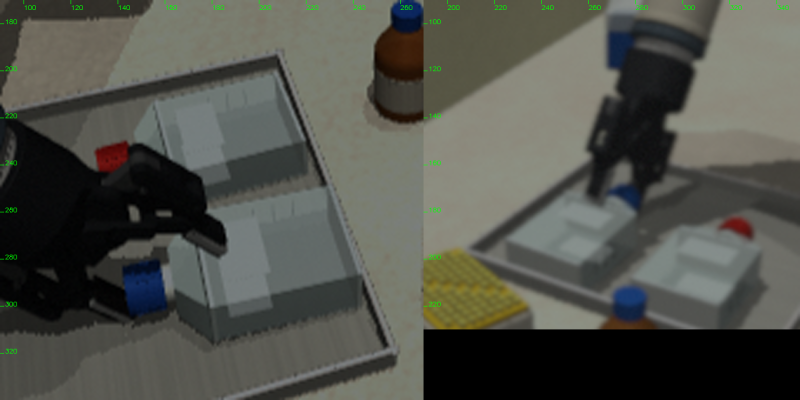

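{"fn": "send_rows", "kwargs": {"series": [[0,0.0006,0.0004,0,0,0],[0,0.0006,0.0004,0,0,0],[0,0,0,0,0,0]]}}

```text
clock: 16.0
eef_pos: [601.6, -7.7, 20.5]
tcp_rot: [-2.186, 0.0, 3.014]
contact_force: [-1.9, -0.5, 5.3]
opening: 0.898
```

{"fn": "send_rows", "kwargs": {"series": [[0,-0.0003,0.0004,0,0,0],[0,-0.0003,0.0004,0,0,0],[0,-0.0003,0.0004,0,0,0],[0,-0.0003,0.0004,0,0,0]]}}

```text
clock: 16.4
eef_pos: [601.3, -9.2, 20.5]
tcp_rot: [-2.186, -0.0, 3.014]
contact_force: [0.5, 4.7, 5.3]
opening: 0.898
```

```bash
python3 look.py g5 scene side;python3 meas.py g5
```

```text
16.4 [601.3  -9.2  20.5] [-2.186 -0.     3.014] [0.5 4.7 5.3] 0.898 [-0.35  0.69  1.81  0.76  0.95  0.8 ]
scene 340 cap mean [608.5 -36.2  38. ] zrange [23.5 44.6] X [29.6 53.5] x [591.4 618.5] tool y [-40.  -14.2] z [-0.9 24.2]
side 68 cap mean [592.5 -35.1  39.4] zrange [28.4 44.8] X [27.8 52.2] x [583.2 608. ] tool y [-38.9 -23. ] z [-1.  24.3]
```

{"fn": "send_rows", "kwargs": {"series": [[0,-0.0005,0.0002,0,0,0],[0,-0.0003,0.0004,0,0,0],[0,-0.0003,0.0004,0,0,0],[0,-0.0003,0.0004,0,0,0],[0,-0.0003,0.0004,0,0,0]]}}

```text
clock: 17.0
eef_pos: [600.9, -12.1, 20.6]
tcp_rot: [-2.185, -0.0, 3.014]
contact_force: [0.3, 4.3, 5.0]
opening: 0.9
```

```bash
python3 look.py g6 scene side;python3 meas.py g6
```

```text
17.0 [600.9 -12.1  20.6] [-2.185 -0.     3.014] [0.3 4.3 5. ] 0.9 [-0.35  0.69  1.81  0.76  0.95  0.8 ]
scene 341 cap mean [608.4 -36.9  34.8] zrange [19.9 42. ] X [28.9 52.7] x [591.4 618.6] tool y [-36.1 -10.8] z [-0.8 24.4]
side 69 cap mean [593.1 -36.1  36.5] zrange [24.7 42.2] X [28.7 51.8] x [583.4 607.7] tool y [-35.8 -19. ] z [-1.4 24. ]
```

View pics/g6.png

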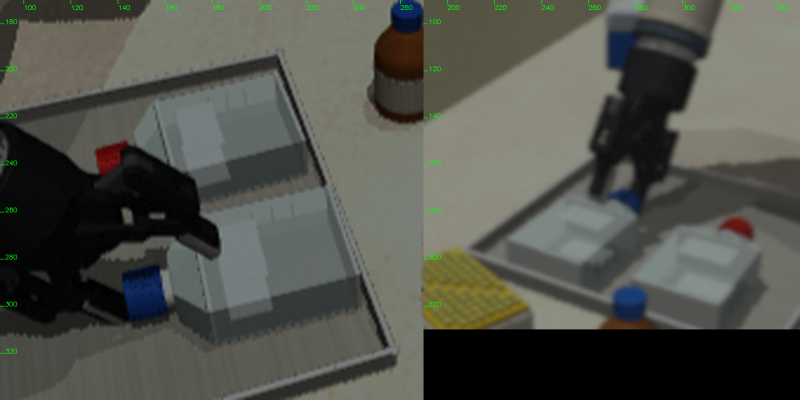

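{"fn": "send_rows", "kwargs": {"series": [[0,-0.0008,0.0004,0,0,0],[0,-0.0006,0.0008,0,0,0],[0,-0.0006,0.0008,0,0,0],[0,-0.0006,0.0008,0,0,0],[0,-0.0006,0.0008,0,0,0],[0,-0.0006,0.0008,0,0,0],[0,-0.0006,0.0008,0,0,0],[0,-0.0006,0.0008,0,0,0]]}}

```text
clock: 17.9
eef_pos: [599.8, -20.2, 20.9]
tcp_rot: [-2.185, -0.0, 3.014]
contact_force: [0.6, -0.3, 0.2]
opening: 0.899
```

```bash
python3 look.py g7 scene side;python3 meas.py g7
```

```text
17.9 [599.8 -20.2  20.9] [-2.185 -0.     3.014] [ 0.6 -0.3  0.2] 0.899 [-0.36  0.69  1.8   0.75  0.96  0.8 ]
scene 334 cap mean [608.7 -36.9  34.8] zrange [20.1 41.5] X [29.  52.8] x [591.7 618.6] tool y [-30.6  -5.3] z [-7.3 17.8]
side 69 cap mean [592.7 -37.6  35.5] zrange [23.3 41.4] X [15.1 51.8] x [583.  606.4] tool y [-30.9 -14. ] z [-7.3 31.2]
```

View pics/g7.png

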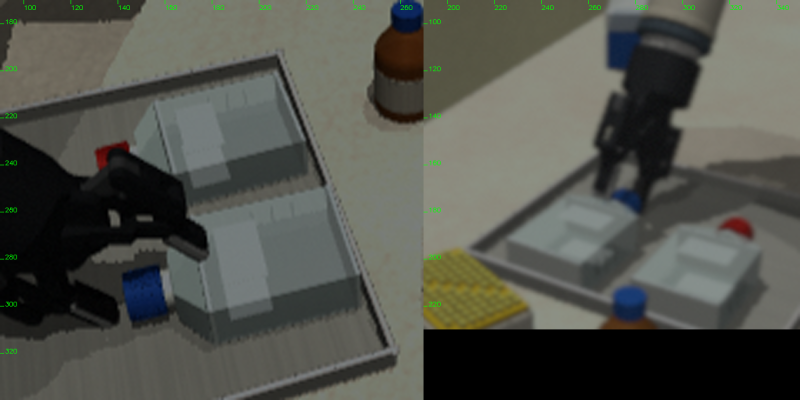

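{"fn": "send_rows", "kwargs": {"series": [[0,-0.01,0.002,0,0,0],[0,-0.012,0.002,0,0,0],[0,-0.014,0.002,0,0,0],[0,-0.014,0,0,0,0],[0,-0.014,0,0,0,0],[0,-0.014,0,0,0,0],[0,-0.014,0,0,0,0]]}}

```text
clock: 18.7
eef_pos: [592.5, -78.2, 94.0]
tcp_rot: [-2.185, 0.0, 3.014]
contact_force: [0.9, 0.1, 0.1]
opening: 0.901
```

```bash
cat > flask.py <<'E'
import sys
from h import *
from rig import imaging
tag=sys.argv[1]
for n in ("scene","side"):
    g=imaging.grab_frame(n);np.savez(f"{tag}_{n}.npz",**g)
    crop(g,*((90,170,270,340,4) if n=="scene" else (190,120,350,240,5)),f"pics/{tag}_{n}.png")
    C=cloud(g).reshape(-1,3);C=C[np.isfinite(C[:,0])]
    a=1.483;X=np.array([np.cos(a),np.sin(a)]);Y=np.array([-X[1],X[0]])
    t=np.c_[C[:,:2]@X,C[:,:2]@Y,C[:,2]]
    for nm,y0 in (("flask",-605),("neigh",-465)):
        m=(abs(t[:,1]-y0)<50)&(t[:,0]>50)&(t[:,0]<175)&(t[:,2]>36)&(t[:,2]<50)
        q=t[m].astype(np.float32)
        if len(q)<20: print(n,nm,"few",len(q));continue
        rc=cv2.minAreaRect(q[:,:2]);print(n,nm,len(q),"z med",np.median(q[:,2]).round(1),"Xmax",np.percentile(q[:,0],[98,99.5]).round(1),"Y",np.percentile(q[:,1],[1,99]).round(1),"rect",rc)
    w=(t[:,2]>17)&(t[:,2]<25)&(t[:,0]>156)&(t[:,0]<172)&(abs(t[:,1]+535)<150);print("rim X",np.percentile(t[w][:,0],[2,50,98]).round(1))
E
python3 flask.py h1; python3 -c "
from rig import r;s=r.sense();print(s['eef_pos'],s['contact_force'])"
```

```text
[593.4475051  -79.52101723  95.65273665] [ 0.27503851 -0.72651016  2.19135325]Traceback (most recent call last):
  File "flask.py", line 15, in <module>
    rc=cv2.minAreaRect(q[:,:2]);print(n,nm,len(q),"z med",np.median(q[:,2]).round(1),"Xmax",np.percentile(q[:,0],[98,99.5]).round(1),"Y",np.percentile(q[:,1],[1,99]).round(1),"rect",rc)
cv2.error: OpenCV(4.12.0) /io/opencv/modules/imgproc/src/convhull.cpp:143: error: (-215:Assertion failed) total >= 0 && (depth == CV_32F || depth == CV_32S) in function 'convexHull'
```

View pics/h1_scene.png

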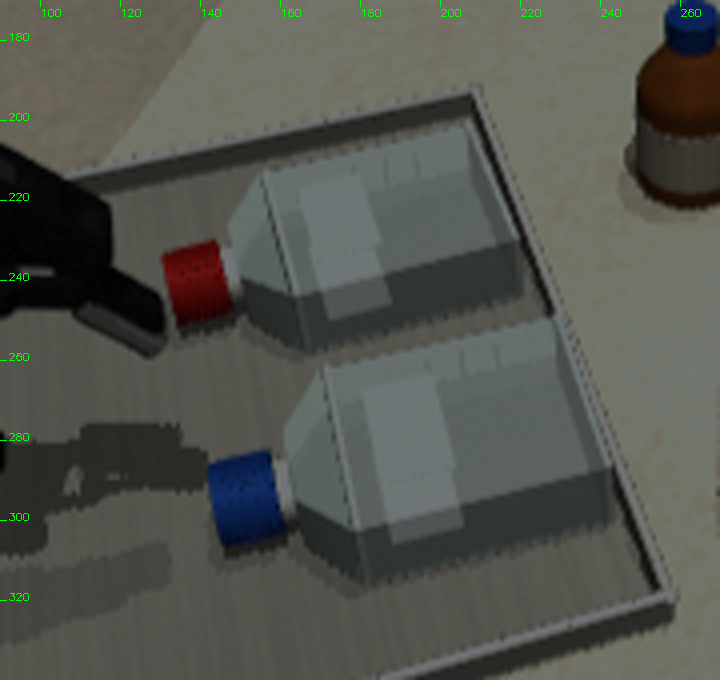

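```bash
sed -i 's/minAreaRect(q\[:,:2\])/minAreaRect(np.ascontiguousarray(q[:,:2]))/' flask.py; python3 flask.py h2
```

```text
scene flask 2914 z med 43.6 Xmax [156.2 157.9] Y [-646.2 -563.4] rect ((104.40042114257812, -603.3632202148438), (86.93624877929688, 109.35801696777344), 88.61344146728516)
scene neigh 1824 z med 43.5 Xmax [151. 153.] Y [-514.7 -432.6] rect ((102.07791137695312, -472.7191467285156), (104.28419494628906, 84.7436294555664), 0.2118973433971405)
rim X [161.4 164.2 166.9]
side flask 1036 z med 44.0 Xmax [158.3 158.9] Y [-644.3 -560.7] rect ((104.65733337402344, -602.8875122070312), (86.61407470703125, 109.68617248535156), 89.19776153564453)
side neigh 1197 z med 44.0 Xmax [152.9 153.7] Y [-513.1 -430.2] rect ((101.52704620361328, -472.50518798828125), (104.28671264648438, 84.73133850097656), 1.1987563371658325)
rim X [156.4 164.1 166.9]
```

View pics/h2_side.png

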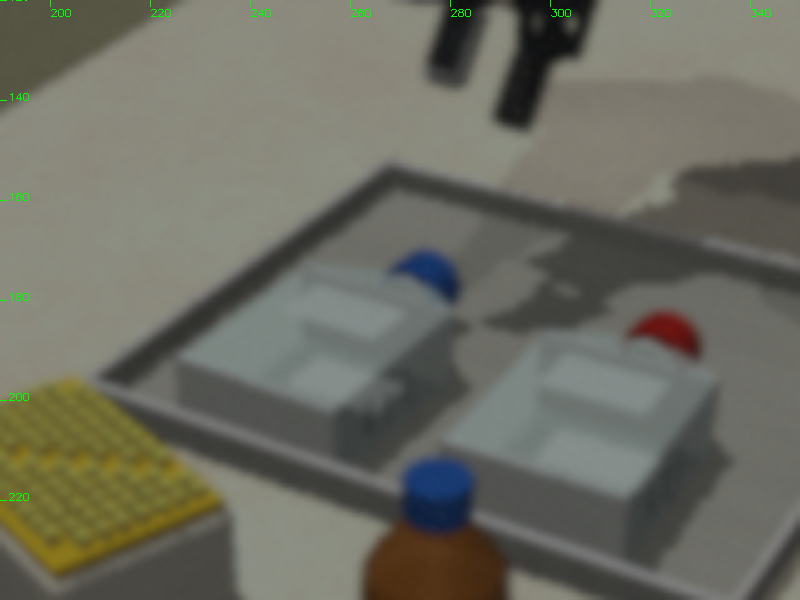

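```bash
python3 go.py 598.5 -82 95 1.483 0 10
```

```text
[[-0.0006,-0.0003,0.0002,3.52,-0.22,-0.08],[-0.0006,-0.0002,0.0002,3.51,-0.22,-0.08],[-0.0006,-0.0003,0.0002,3.52,-0.22,-0.08],[-0.0006,-0.0002,0.0002,3.52,-0.22,-0.08],[-0.0005,-0.0003,0.0003,3.51,-0.22,-0.08],[-0.0006,-0.0002,0.0003,3.52,-0.23,-0.08],[-0.0006,-0.0002,0.0002,3.51,-0.22,-0.08],[-0.0006,-0.0002,0.0003,3.52,-0.22,-0.08]]
[[-0.0006,-0.0001,0.0004,3.52,-0.22,-0.08],[-0.0005,-0.0002,0.0003,3.51,-0.22,-0.09]]
```

{"fn": "send_rows", "kwargs": {"series": [[-0.0007,0,0,4.4,-0.28,-0.1],[-0.0007,0,0,4.4,-0.28,-0.1],[-0.0007,0,0,4.4,-0.28,-0.1],[-0.0007,0,0,4.4,-0.28,-0.1],[-0.0007,0,0,4.4,-0.28,-0.1],[-0.0007,0,0,4.4,-0.28,-0.1],[-0.0007,0,0,4.4,-0.28,-0.1],[-0.0007,0,0,4.4,-0.28,-0.1]], "gripper": 0}}

```text
clock: 19.65
eef_pos: [597.8, -77.5, 92.5]
tcp_rot: [-1.568, -0.002, 3.056]
contact_force: [0.0, 0.8, -1.0]
opening: -0.006
```

{"fn": "send_rows", "kwargs": {"series": [[0,0,0,0,0,0],[0,0,0,0,0,0]]}}

```text
clock: 19.85
eef_pos: [597.7, -77.0, 92.3]
tcp_rot: [-1.573, -0.003, 3.057]
contact_force: [0.3, -0.1, -0.2]
opening: -0.001
```

```bash
python3 look.py i1 scene side; python3 go.py 598.5 -80 8 1.483 0 8
```

```text
19.85 [597.7 -77.   92.3] [-1.573e+00 -3.000e-03  3.057e+00] [ 0.3 -0.1 -0.2] -0.001 [-0.13  0.48  1.79  0.    0.87  1.52]
[[-0.0001,0.0105,0.0002,0.01,0.01,0.02],[-0.0002,0.0106,0.0003,0.01,0,0.01],[-0.0001,0.0105,0.0002,0.02,0.01,0.02],[-0.0002,0.0106,0.0002,0.01,0,0.02],[-0.0001,0.0105,0.0003,0.01,0.01,0.01],[-0.0001,0.0106,0.0002,0.01,0.01,0.02],[-0.0002,0.0105,0.0002,0.01,0,0.02],[-0.0001,0.0106,0.0002,0.01,0.01,0.02]]
```

View pics/i1.png

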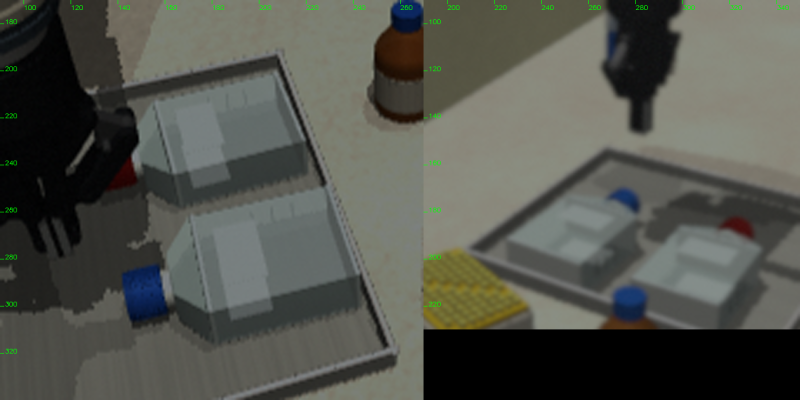

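{"fn": "send_rows", "kwargs": {"series": [[0,0.0105,0.0003,0,0,0],[0,0.0105,0.0003,0,0,0],[0,0.0105,0.0003,0,0,0],[0,0.0105,0.0003,0,0,0],[0,0.0105,0.0003,0,0,0],[0,0.0105,0.0003,0,0,0],[0,0.0105,0.0003,0,0,0],[0,0.0095,0.0003,0,0,0]]}}

```text
clock: 20.75
eef_pos: [597.6, -80.3, 8.8]
tcp_rot: [-1.571, -0.002, 3.055]
contact_force: [-0.1, -0.0, 0.2]
opening: 0.004
```

{"fn": "send_rows", "kwargs": {"series": [[0,0,-0.002,0,0,0],[0,0,-0.002,0,0,0],[0,0,-0.002,0,0,0],[0,0,-0.002,0,0,0]]}}

```text
clock: 21.15
eef_pos: [598.9, -72.2, 10.4]
tcp_rot: [-1.571, -0.001, 3.055]
contact_force: [-0.2, -0.4, 0.4]
opening: -0.002
```

```bash
python3 look.py i2 scene side
```

```text
21.15 [598.9 -72.2  10.4] [-1.571e+00 -1.000e-03  3.055e+00] [-0.2 -0.4  0.4] -0.002 [-0.12  0.6   1.82 -0.    0.72  1.53]
```

View pics/i2.png

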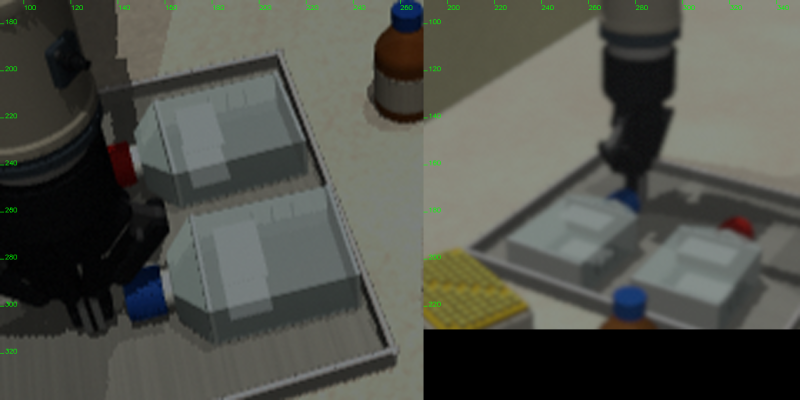

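{"fn": "send_rows", "kwargs": {"series": [[0,0,-0.0015,0,0,0],[0,0,-0.0015,0,0,0],[0,0,-0.0015,0,0,0],[0,0,-0.0015,0,0,0],[0,0,-0.001,0,0,0],[0,0,-0.001,0,0,0]]}}

```text
clock: 21.85
eef_pos: [599.1, -64.3, 9.8]
tcp_rot: [-1.571, -0.002, 3.055]
contact_force: [0.2, -0.7, -0.4]
opening: 0.0
```

{"fn": "send_rows", "kwargs": {"series": [[0,0,-0.001,0,0,0],[0,0,-0.001,0,0,0]]}}

```text
clock: 22.05
eef_pos: [599.3, -62.5, 9.8]
tcp_rot: [-1.571, -0.002, 3.055]
contact_force: [-0.8, -0.8, -0.2]
opening: -0.002
```

{"fn": "send_rows", "kwargs": {"series": [[0,0,-0.001,0,0,0],[0,0,-0.001,0,0,0]]}}

```text
clock: 22.25
eef_pos: [599.5, -60.4, 9.8]
tcp_rot: [-1.571, -0.002, 3.055]
contact_force: [-0.3, -1.1, 0.3]
opening: 0.002
```

{"fn": "send_rows", "kwargs": {"series": [[0,0,-0.001,0,0,0],[0,0,-0.001,0,0,0]]}}

```text
clock: 22.45
eef_pos: [600.7, -59.8, 10.2]
tcp_rot: [-1.569, 0.001, 3.056]
contact_force: [3.0, -12.4, 1.9]
opening: -0.002
```

```bash
python3 flask.py i3
```

```text
scene flask 2970 z med 43.8 Xmax [159.3 161.2] Y [-646.4 -563.8] rect ((105.96414184570312, -604.0573120117188), (85.9979476928711, 111.96292114257812), 89.46280670166016)
scene neigh 1825 z med 43.6 Xmax [151.2 153. ] Y [-514.8 -432.8] rect ((101.77366638183594, -472.8985900878906), (103.734375, 84.66429138183594), 0.31405121088027954)
rim X [157.9 163.9 167.1]
side flask 1058 z med 44.1 Xmax [161.2 161.8] Y [-644.4 -561.1] rect ((106.27516174316406, -602.9948120117188), (85.56400299072266, 112.78669738769531), 89.22279357910156)
side neigh 1195 z med 44.1 Xmax [153.  153.7] Y [-513.8 -430.2] rect ((102.48502349853516, -472.10748291015625), (104.47013092041016, 85.22649383544922), 0.40503549575805664)
rim X [158.7 163.8 166.6]
```

View pics/i3_scene.png

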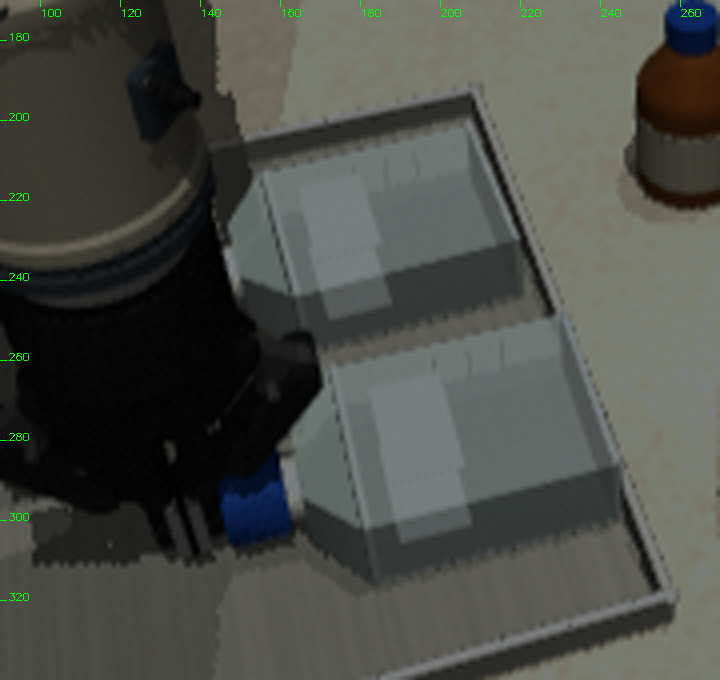

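```bash
cat > ang.py <<'E'
import sys
from h import *
a=1.483;X=np.array([np.cos(a),np.sin(a)]);Y=np.array([-X[1],X[0]])
for n in ("scene","side"):
    g=np.load(f"{sys.argv[1]}_{n}.npz");C=cloud(g).reshape(-1,3);C=C[np.isfinite(C[:,0])];t=np.c_[C[:,:2]@X,C[:,:2]@Y,C[:,2]]
    w=t[(t[:,2]>18)&(t[:,2]<24)&(t[:,0]>160)&(t[:,0]<169)&(t[:,1]>-685)&(t[:,1]<-390)]
    c=np.polyfit(w[:,1],w[:,0],1);c2=cv2.fitLine(w[:,:2].astype(np.float32),cv2.DIST_HUBER,0,.01,.01).ravel()
    print(n,"rim slope deg",np.degrees(np.arctan(c[0])).round(2),np.degrees(np.arctan(c2[0]/c2[1])).round(2),"X at -603",np.polyval(c,-603).round(1))
    def edges(k,lo,hi,f):
        o=[]
        for y in np.arange(lo,hi,4):
            q=k[(k[:,1]>=y)&(k[:,1]<y+4)]
            if len(q)>5:o.append((y+2,f(q[:,0])))
        o=np.array(o);p=np.polyfit(o[:,0],o[:,1],1);rs=o[:,1]-np.polyval(p,o[:,0]);o=o[abs(rs)<1.5];p=np.polyfit(o[:,0],o[:,1],1)
        return np.degrees(np.arctan(p[0])).round(2),np.polyval(p,(lo+hi)/2).round(1),len(o)
    k=t[(t[:,2]>40.5)&(t[:,2]<48)&(t[:,0]>50)&(t[:,0]<172)]
    print(" base edge",edges(k,-640,-568,lambda v:np.percentile(v,98)),"neigh",edges(k,-508,-436,lambda v:np.percentile(v,98)))
    def sides(lo,hi,c):
        o=[]
        for x in np.arange(lo,hi,4):
            q=k[(k[:,0]>=x)&(k[:,0]<x+4)&(abs(k[:,1]-c)<50)]
            if len(q)>8:o.append((x,np.percentile(q[:,1],2),np.percentile(q[:,1],98)))
        o=np.array(o);return [np.degrees(np.arctan(np.polyfit(o[:,0],o[:,i],1)[0])).round(2) for i in (1,2)]
    print(" side edges yaw dev",sides(62,150,-603),"neigh",sides(55,145,-472))
E
python3 ang.py i3; python3 ang.py h2
```

```text
scene rim slope deg -0.28 -0.3 X at -603 164.4
 base edge (np.float64(0.84), np.float64(159.0), 17) neigh (np.float64(-1.77), np.float64(150.3), 18)
 side edges yaw dev [np.float64(-0.92), np.float64(-1.17)] neigh [np.float64(2.21), np.float64(1.57)]
side rim slope deg -0.05 -0.15 X at -603 163.9
 base edge (np.float64(0.01), np.float64(160.5), 16) neigh (np.float64(-1.8), np.float64(152.1), 18)
 side edges yaw dev [np.float64(-1.44), np.float64(-0.17)] neigh [np.float64(2.86), np.float64(2.73)]
scene rim slope deg -0.3 -0.32 X at -603 164.5
 base edge (np.float64(1.21), np.float64(155.9), 17) neigh (np.float64(-2.22), np.float64(149.9), 17)
 side edges yaw dev [np.float64(-0.55), np.float64(-1.2)] neigh [np.float64(1.69), np.float64(1.99)]
side rim slope deg -0.22 -0.23 X at -603 164.5
 base edge (np.float64(1.35), np.float64(156.8), 16) neigh (np.float64(-2.16), np.float64(151.9), 16)
 side edges yaw dev [np.float64(-1.83), np.float64(-0.91)] neigh [np.float64(2.4), np.float64(2.37)]
```

{"fn": "send_rows", "kwargs": {"series": [[-0.001,0,0,0,0,0],[-0.001,0,0,0,0,0],[-0.001,0,0,0,0,0],[-0.001,0,0,0,0,0]]}}

```text
clock: 22.95
eef_pos: [603.8, -59.5, 9.9]
tcp_rot: [-1.57, -0.001, 3.055]
contact_force: [-2.1, -5.4, 0.0]
opening: -0.001
```

```bash
python3 flask.py i4; python3 ang.py i4
```

```text
scene flask 2996 z med 43.7 Xmax [159.8 161.5] Y [-647.3 -564.3] rect ((106.08979797363281, -605.3024291992188), (112.63406372070312, 85.80229187011719), 0.7031788229942322)
scene neigh 1820 z med 43.5 Xmax [151.1 153. ] Y [-514.7 -433. ] rect ((102.0062255859375, -472.8039245605469), (104.06875610351562, 84.50020599365234), 0.10342928767204285)
rim X [159.4 163.9 166.9]
side flask 1052 z med 44.0 Xmax [161.9 162.5] Y [-645.1 -562.3] rect ((106.77679443359375, -603.5963745117188), (85.44039154052734, 113.09815979003906), 89.73058319091797)
side neigh 1196 z med 44.0 Xmax [152.7 153.8] Y [-513.3 -430.3] rect ((101.71112060546875, -472.54779052734375), (104.57817077636719, 84.20032501220703), 1.5638279914855957)
rim X [159.7 164.  166.6]
scene rim slope deg -0.28 -0.32 X at -603 164.3
 base edge (np.float64(-0.81), np.float64(159.4), 18) neigh (np.float64(-1.51), np.float64(150.4), 17)
 side edges yaw dev [np.float64(0.28), np.float64(0.18)] neigh [np.float64(1.31), np.float64(2.07)]
side rim slope deg -0.05 -0.18 X at -603 163.9
 base edge (np.float64(0.11), np.float64(161.0), 17) neigh (np.float64(-1.89), np.float64(151.7), 18)
 side edges yaw dev [np.float64(0.51), np.float64(1.19)] neigh [np.float64(2.71), np.float64(1.58)]
```

{"fn": "send_rows", "kwargs": {"series": [[0,0,-0.0005,0,0,0],[0,0,-0.0005,0,0,0],[0,0,0,0,0,0]]}}

```text
clock: 23.35
eef_pos: [603.7, -59.3, 10.0]
tcp_rot: [-1.569, -0.001, 3.056]
contact_force: [-1.1, -12.5, 1.0]
opening: -0.001
```

{"fn": "send_rows", "kwargs": {"series": [[0,0,0.001,0,0,0],[0,0,0.002,0,0,0],[0,0,0.005,0,0,0],[0,0,0.01,0,0,0],[0,0,0.01,0,0,0],[0,-0.02,0,0,0,0],[0,-0.03,0,0,0,0],[0,-0.04,0,0,0,0]]}}

```text
clock: 24.15
eef_pos: [600.0, -86.4, 99.2]
tcp_rot: [-1.571, -0.005, 3.054]
contact_force: [-0.7, 0.1, -0.1]
opening: 0.001
```

{"fn": "send_rows", "kwargs": {"series": [[0,-0.04,0.02,0,0,0],[0,-0.04,0.04,0,0,0],[0,-0.04,0.04,0,0,0],[0,0,0.04,0,0,0],[0,0,0,0,0,0]]}}

```text
clock: 24.65
eef_pos: [590.2, -221.0, 212.2]
tcp_rot: [-1.568, 0.002, 3.052]
contact_force: [0.2, -0.7, 0.3]
opening: -0.007
```

```bash
python3 flask.py j1; python3 ang.py j1
```

```text
scene flask 3009 z med 43.6 Xmax [159.9 161.6] Y [-647.3 -564.5] rect ((106.10255432128906, -605.171630859375), (112.4910659790039, 86.50489807128906), 0.4453394114971161)
scene neigh 1829 z med 43.5 Xmax [151.1 152.9] Y [-514.8 -432.8] rect ((101.65753173828125, -472.4893798828125), (103.9503173828125, 85.220703125), 0.5717714428901672)
rim X [159.5 163.8 166.9]
side flask 1055 z med 43.9 Xmax [162.  162.7] Y [-645.2 -561.9] rect ((106.7381591796875, -603.988037109375), (86.10575103759766, 112.715087890625), 89.8981704711914)
side neigh 1192 z med 44.0 Xmax [152.7 153.5] Y [-513.2 -430.2] rect ((101.8942642211914, -472.7306213378906), (104.52252197265625, 84.60231018066406), 2.1241414546966553)
rim X [159.6 164.  166.9]
scene rim slope deg -0.27 -0.34 X at -603 164.3
 base edge (np.float64(-0.17), np.float64(159.3), 18) neigh (np.float64(-2.11), np.float64(150.2), 17)
 side edges yaw dev [np.float64(0.06), np.float64(0.48)] neigh [np.float64(1.6), np.float64(2.28)]
side rim slope deg -0.1 -0.12 X at -603 164.0
 base edge (np.float64(1.18), np.float64(161.0), 17) neigh (np.float64(-1.61), np.float64(151.6), 18)
 side edges yaw dev [np.float64(-1.74), np.float64(0.34)] neigh [np.float64(2.6), np.float64(1.34)]
```

View pics/j1_scene.png

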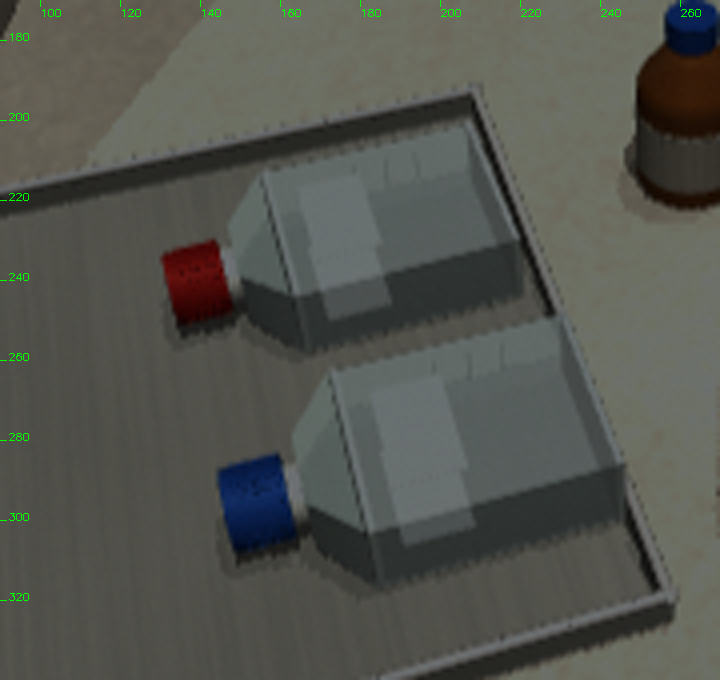

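View pics/j1_side.png

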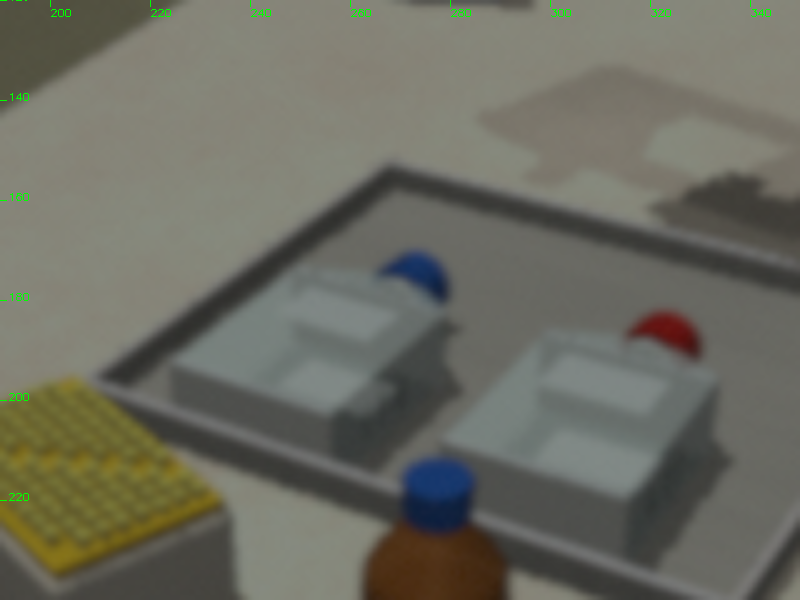

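```bash
python3 -c "
from rig import r
print(r.sense()['clock'],r.sign_off())"
```

```text
the job is handed in; nothing more can be done
24.75 None
```

The flask is lying flat on its broad face with its base against the end wall and its cap pointing away. I handed the job in at 24.75 s.

**How it went:** I straddled the cap with the half-open fingers, without gripping it. The back finger pushed the flask past its balance point, and the front finger caught it and carried it down. At about 10° from flat, the flask slid towards the wall on that finger until its base touched. I then lowered it the rest of the way and slid the finger out from under the cap, with no drop seen. Last, I pushed the cap end with the shut fingers at about 12 N, nudging the cap sideways about 3 mm to square the base, then backed away.

**Last checks:**
- **Flat:** the upper face reads 43.6 to 43.9 mm above the bench, against 43 mm nominal.
- **Against the wall:** the base edge reads about 159 to 162 mm along the tray direction, against an estimated inner wall face at about 162 mm. The last push met firm resistance, so I take any gap to be 1 to 2 mm at most.
- **Square:** the scene camera puts the flask within about 0.5° of the tray. The side camera's edge fits disagree with each other (about −1.7° to +0.3°), which I put down to blur and noise.
- **Other objects:** the red-capped flask's measured position held to about 1 mm through the last checks, and it and the bottle look unmoved in the pictures. For the tip box I only saw no visible change.
- **Robot:** the arm is clear of everything. The finger tip rested on the tray floor at about 5 N while I was slipping it out from under the cap.

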